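# Lay the next block of a wood-block panel with a joint gauge

### The job

Lay the loose pine block as the next one of the started wood-block panel: in front of the near right-hand block, square to it and end against the fence, with the same even joint. Lift the joint gauge off its double hook, stand it in the joint with its flange on that set block, and press the new block firmly up to it so that the gauge is pinched between the two blocks; then draw the gauge out and hang it back across both prongs. Do not disturb the sanding block or the try square.

Things in the scene. Friction and masses are not known exactly. Their poses are not given: they have to be found in the camera images.
- block_center (a point): Centre (half-way up) of the loose block to lay: plain pine, 60 (x) x 120 (y) x 42 (z) mm, about 0.28 kg, lying flat on the bench. It may be turned end for end. The sanding block near it is lower (34 mm), shorter (111 mm) and wider (65 mm).
- block: The same loose block; origin at the centre of its underside, 21 mm below block_center.
- set_block: Near right-hand block of the panel, glued down: same 60 x 120 x 42 mm pine block, long side along y. Origin at the centre of its underside = the board's top, 30 mm above the bench. Its -x face looks towards the robot. The new block belongs on the board at -x from it with a 10 mm joint, centre 70 mm towards -x, in line in y. The empty, level board reaches 154 mm towards -x from this origin.
- board: Panel board, fixed on the bench: plywood 260 (x) x 280 (y) mm, top at 30 mm, four glued-down blocks on its far part. Origin at bench height, 8 mm left of its middle; axes parallel to set_block's. Fence: fixed hardwood strip, 14 mm high above the board, along its whole right (-y) side; its inner face is at y = -126 mm here, -60 mm in the set_block frame, touching the set block's end.
- gauge_bar (a point): Centre of the gauge's handle bar: steel, 10 mm thick, 108 mm long, along the gauge's y, its centre line 64 mm above the flange top, on two end risers. Pinch it at mid-length, fingers closing along the gauge's x. The gauge (loose, 0.22 kg) balances under the bar's middle. At the start it hangs level on the hook with its x along the hook stand's x within 3 degrees.
- gauge_blade (a point): Centre of the gauge's blade: aluminium, 10 (x) x 104 (y) x 28 mm, hanging down from the flange; this point is 14 mm above its foot and lies 18 mm towards -x and 86 mm below gauge_bar. The flange (8 mm thick, 116 mm along y) reaches from the blade 55 mm further towards +x. In use this point is at (-35, 0, 28) mm in the set_block frame.
- gauge: The same gauge; origin at the middle of the blade's foot, 14 mm below gauge_blade, same axes.
- hook_stand: Fixed steel bench stand with a double hook; origin at bench height below the prongs' root. Two round prongs, 8 mm thick, at y = +36 and -36 mm run level towards -x at z = 180 mm; from x = -88 to -104 mm they turn up, ending at z = 214 mm. The gauge's bar lies across both, its centre at z = 189 mm and x between -45 and -90 mm; it must rise 30 to 50 mm to pass the tips (at 51 mm the flange meets the prongs).
- sander: Sanding block, 65 x 111 x 34 mm, loose bystander; origin at the centre of its underside.
- square: Steel try square lying flat, 122 x 172 x 18 mm, loose bystander; origin at the centre of its underside.

How it is judged:
By the outcome, as a careful person would: the job done as asked, in the order asked, and still so for the second after the job is handed in, with the robot touching nothing.
It also fails if it takes over 64 s, if anything falls off the work surface, if the arm or the gripper's body presses on something with over 40 N, if the wrist force passes 120 N, or if a joint passes its speed limit or range.

### The arm

A 6-joint arm with a two-finger parallel gripper is mounted at the origin on the work surface; the furniture and walls round the work are solid. World frame = base frame: x ahead of the robot, y to its left, z up, the work surface at z = 0. Lengths are in mm, angles in rad, forces in N, time in s.
With the tool pointing down it reaches from about 275 to 750 mm from the base axis. Payload 10.2 kg.
Tool frame: the origin (TCP) lies midway between the tips of the shut fingers; the grasp point (between the pads) lies 19 mm behind it (ctrl.grip_depth is the distance from the TCP to the grasp point, in mm); y points along the fingers, x is the direction in which the jaws open and shut, and the axes are right-handed (so a half turn about y gives the same grasp; the last joint's range is limited). The gripper opens to 85 mm and grips with 20 to 120 N. Pads are 22 mm wide; open, the fingers measure 114 mm over their backs; the gripper's body (76 mm by 85 mm) begins 54 mm behind the grasp point. The pads swing forward as they close: fully open they stand 13 mm farther back than shut.
Start: joints at [0.973, 0.313, 1.498, -0, 1.331, -0.223], TCP at [192.208, 488.556, 231.294] pointing down, gripper open.
Joint ranges: [-2.94, 2.94], [-0.97, 2.17], [0.19, 2.56], [-1.23, 4.37], [0.02, 3.11], [-2.88, 2.88]. Speed limits (rad/s): [2.39, 2.39, 3.01, 3.14, 3.14, 3.14].

### API

Orientations are given as a unit quaternion [w, x, y, z].
In Python, from rig import ctrl gives the robot as it stands. The module is installed in compiled form; this text tells all that it offers.
- The arm moves only by the tool drive_tool, never from a script. Its arguments are lists of equal length, an entry for each row: "gripper": the closure, from 0 (fully open) to 1 (shut); "offset": the shift along the tool's x, y, z in m, a list of three; "turn": the turn about the tool's y in degrees. In form: {"gripper": [gripper, ...], "offset": [[tx, ty, tz], ...], "turn": [turn, ...]}. A call has 1 to 20 rows; each row shifts and turns the commanded pose from where the row before left it, along the tool's axes as they then stand; what a row does not reach is not made up. A row lasts 1/12 s, in which the tool goes at most 41.7 mm and 7.16 degrees, less where a joint would pass 70% of its speed; a pose out of reach is approached as far as the arm can. A call is refused whole if a number of a shift passes 0.0417 or a number of a turn 7.16, either way. A call with a gripper value outside its range is refused whole. The fingers move at their own pace and stop on an object; "force" is the grip in N (left out, the last holds). Time passes only in rows, so rows that do not move let the fingers close. It gives the time, the measured TCP pose, the force and the opening at its end, in the units of the state.
- ctrl.sense(): the state, without advancing time (a new reading comes with each control period).
- ctrl.capture(name): name is "side" or "top"; returns (picture, depth): 384x512x3 uint8, red, green, blue; 384x512 float32, mm along the optical axis (not along the pixel's ray), 0 where there is no reading.
- ctrl.camera_params(name): a dict with "fovy" (degrees; the focal length in pixels is half the picture's height over the tangent of half this angle, whatever the lens; pixels are square), "cx", "cy" (the principal point, pixels), "distortion" ([k1, k2, p1, p2, k3] as OpenCV has them; the pictures are not rectified), "view" (4x4, takes a point from world to camera coordinates). Camera axes: x right, y down, z forward; pixel columns grow to the right and rows downward; lengths in mm; the calibration is good to about 2 mm. A picture is of the moment at which its call begins. camera_params takes no time and is no camera call.
- ctrl.finish_job(): hands the job in, once; it reports no verdict.
Trained networks look in the newest picture that a camera, given by its name, has taken for a name from the list of things; names that differ only in an ending like _2 or _b are one class to them, and where a whole thing is asked for, a point or a joint stands for the part that bears it (a point fixed in the world has none). Each returns a list of dicts, best first, with "score" (0 to 1); they miss things now and then, are a little off and sometimes report something else, mostly with a low value. They report only what shows in the picture. A call takes as long as a camera call.
- ctrl.boxes_of(camera, query): "centre" ([x, y, z] in mm, in the coordinates of the camera as it stood for that picture, good to about 4 mm: the middle of the surface that is visible of it).
- ctrl.regions_of(camera, query): "mask" (384x512 bool, what is visible of it).
- ctrl.pinpoint(camera, query): "centre" ([x, y, z] in mm, in the coordinates of the camera as it stood for that picture, good to about 4 mm: a listed point, or the origin of a listed thing).
The state is a dict: "time_s": time; "joints": joint angles; "dq": joint speeds; "tau": joint torques, N m; "eef_pos": TCP position; "ee_rot": TCP orientation; "force": force on the tool from outside, world axes, zero at the start; "wrist_torque": the same for the moment, N m; "grip_width": opening from 0.0 (shut) to 1.0 (fully open).
Only numpy, scipy, OpenCV 4.12 (cv2) and the standard library are available. Lean on these libraries where they do the work, as an engineer would, in place of code of your own. Each camera call takes 0.05 s, during which the arm holds its last target.

## Working session

There is one attempt and no reset: what is moved stays moved. The work goes in short steps, Python scripts to look and compute and a tool call to move; the robot and the scene stay as the last step left them, time stands still between calls to the robot, and variables do not carry over. Pictures are saved under pics/ and viewed, and the job is handed in when it is done.

Besides the shell and the picture viewer there is one more tool, called after ">>>" by a JSON object that holds its "api" and its "payload". drive_tool: Moves the arm, as the interface text tells. Its arguments: {"type":"object","properties":{"gripper":{"type":"array","items":{"type":"number"}},"offset":{"type":"array","items":{"type":"array","items":{"type":"number"}}},"turn":{"type":"array","items":{"type":"number"}},"force":{"type":"number"}},"required":["gripper","offset","turn"]}

```bash
mkdir -p pics; ls
cat > h.py <<'E'
import numpy as np, cv2
from rig import ctrl
def cap(n,fn=None):
    p,d=ctrl.capture(n)
    if fn: cv2.imwrite('pics/'+fn,cv2.cvtColor(p,cv2.COLOR_RGB2BGR))
    return p,d
def K(n):
    c=ctrl.camera_params(n); f=192/np.tan(np.radians(c['fovy'])/2)
    return np.array([[f,0,c['cx']],[0,f,c['cy']],[0,0,1.]]),np.array(c['distortion'],float),np.array(c['view'],float)
def w(n,pc):
    V=K(n)[2]; return (np.linalg.inv(V)@np.append(pc,1))[:3]
def px2w(n,uv,d):
    k,D,V=K(n); u=cv2.undistortPoints(np.array(uv,float).reshape(-1,1,2),k,D).reshape(-1,2)
    d=np.asarray(d,float).reshape(-1,1); P=np.hstack([u*d,d]); return (P-V[:3,3])@V[:3,:3]
def cloud(n,d):
    vv,uu=np.mgrid[0:384,0:512]
    return px2w(n,np.stack([uu,vv],-1).reshape(-1,2),d.reshape(-1)).reshape(384,512,3)
def proj(n,P):
    k,D,V=K(n); return cv2.projectPoints(np.array(P,float).reshape(-1,1,3),cv2.Rodrigues(V[:3,:3])[0],V[:3,3],k,D)[0].reshape(-1,2)
E
python3 - <<'E'
from h import *
np.set_printoptions(precision=1,suppress=True)
s=ctrl.sense();print({k:np.round(v,3) for k,v in s.items()}, ctrl.grip_depth)
for n in('side','top'):
    p,d=cap(n,n+'0.png'); np.save(n+'0.npy',d)
    k,D,V=K(n); print(n,k[0,0],D,np.linalg.inv(V)[:3])
E
```

```text
pics
{'time_s': np.float64(0.0), 'joints': array([ 1. ,  0.3,  1.5,  0. ,  1.3, -0.2]), 'dq': array([-0., -0.,  0., -0., -0.,  0.]), 'tau': array([  0. , -41.2, -26. ,  -0. ,   0. ,  -0. ]), 'eef_pos': array([192. , 488.3, 230.7]), 'ee_rot': array([-0.6,  0.6,  0.4, -0.4]), 'force': array([-0.5,  0. ,  0.6]), 'wrist_torque': array([-0.1,  0. ,  0. ]), 'grip_width': np.float64(0.999)} 18.700000000000003
side 472.0349801633508 [-0.1  0.   0.   0.   0. ] [[  -0.8   -0.3    0.5  -55.9]
 [  -0.6    0.3   -0.7 1137.4]
 [   0.    -0.9   -0.4  612. ]]
top 384.88643701172555 [-0.1  0.   0.   0.   0. ] [[   0.    -1.     0.1  383.5]
 [  -1.    -0.     0.   308.4]
 [  -0.    -0.1   -1.  1162.8]]
```

View pics/side0.png

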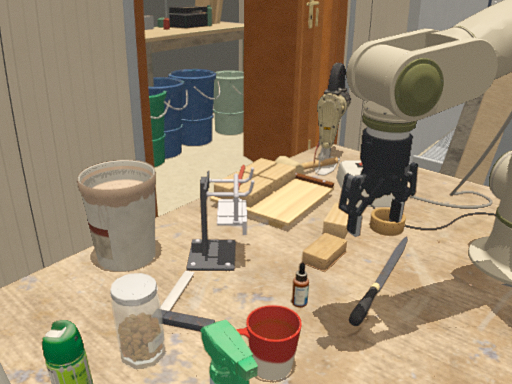

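View pics/top0.png

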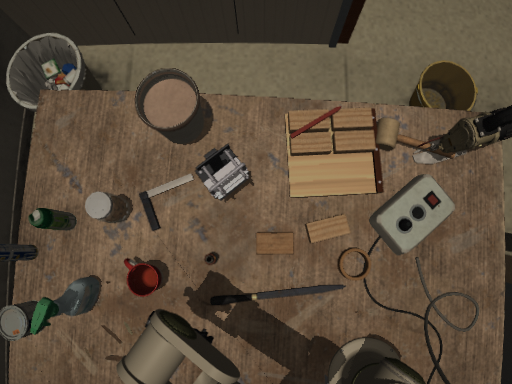

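Run:
```python
from h import *
np.set_printoptions(precision=4,suppress=True)
print(ctrl.sense()['ee_rot'])
np.set_printoptions(precision=1,suppress=True)
for n in('side','top'):
    for q in('block_center','set_block','board','gauge_bar','gauge_blade','gauge','hook_stand','sander','square'):
        print(n,q,[(round(float(r['score']),2),w(n,r['centre'])) for r in ctrl.pinpoint(n,q)][:3])
print(ctrl.sense()['time_s'])
```

```text
[-0.5842  0.5845  0.3977 -0.3985]
side block_center [(0.73, array([431.4, 117. ,  19.5]))]
side set_block [(0.73, array([687.9,  46.1,  32.3]))]
side board [(0.63, array([664.2, 108.7,  -1.3])), (0.16, array([433.9, 118.7,  19.9]))]
side gauge_bar [(0.73, array([551.9, 404.8, 186.5]))]
side gauge_blade [(0.58, array([541.9, 393.1,  99.7]))]
side gauge [(0.82, array([539.2, 396. ,  92.4]))]
side hook_stand [(0.75, array([609.5, 443. ,  -0.7]))]
side sander [(0.92, array([388.5, 273.5,   0.8])), (0.66, array([660.9, 107.7,   0.5]))]
side square []
top block_center [(0.59, array([432.1, 121.9,  18.6]))]
top set_block [(0.67, array([691.1,  39.9,  29.6]))]
top board [(0.84, array([666.1, 103.6,   1.8])), (0.17, array([613.1, 444.4,   1.2]))]
top gauge_bar [(0.63, array([553.4, 402.4, 189.5])), (0.21, array([613.9, 444. ,  -1. ]))]
top gauge_blade [(0.6, array([539.5, 393.2, 101.8]))]
top gauge [(0.73, array([545.2, 390.4,  86.1]))]
top hook_stand [(0.96, array([615.1, 445.3,  -3.4]))]
top sander [(0.83, array([392.9, 276.3,  -2. ]))]
top square [(0.81, array([509.6, 588.2,  -1.2]))]
1.0
```

```bash
cat > m.py <<'E'
from h import *
from scipy.spatial.transform import Rotation as R
np.set_printoptions(precision=1,suppress=True)
def rect(P):
    r=cv2.minAreaRect(P[:,:2].astype(np.float32)); return r
def toolR():
    q=ctrl.sense()['ee_rot']; return R.from_quat([q[1],q[2],q[3],q[0]]).as_matrix()
E
python3 - <<'E'
from m import *
print(toolR())
d=np.load('top0.npy'); C=cloud('top',d)
d2=np.load('side0.npy'); C2=cloud('side',d2)
def sel(C,x,y,z): 
    m=(C[...,0]>x[0])&(C[...,0]<x[1])&(C[...,1]>y[0])&(C[...,1]<y[1])&(C[...,2]>z[0])&(C[...,2]<z[1]); return C[m]
for n,c in(('top',C),('side',C2)):
    print(n,'bench',np.median(sel(c,(350,450),(150,200),(-20,20))[:,2]))
    for nm,x,y,z in(('block',(380,480),(30,200),(36,55)),('sander',(340,440),(200,340),(28,50)),('board',(540,620),(0,190),(20,40)),('blocks',(620,800),(-60,200),(60,90)),('fence',(500,800),(-60,0),(38,50))):
        P=sel(c,x,y,z)
        if len(P)>5: print(nm,len(P),np.median(P[:,2]),P[:,2].std(),rect(P),P.min(0),P.max(0))
for q in('block','set_block','gauge','board'):
  for r in ctrl.regions_of('top',q)[:3]:
    P=C[r['mask']]; print(q,r['score'],len(P),P.min(0),P.max(0),np.percentile(P[:,2],[5,50,95]),rect(P))
p=cv2.imread('pics/top0.png'); 
a=cv2.resize(p[90:280,180:400],None,fx=3.6,fy=3.1*3.6/3.1)[:600]
cv2.imwrite('pics/top0z.png',cv2.resize(p[90:250,190:400],None,fx=3.7,fy=3.7,interpolation=cv2.INTER_CUBIC))
p=cv2.imread('pics/side0.png'); cv2.imwrite('pics/side0z.png',cv2.resize(p[150:290,170:370],None,fx=4,fy=4,interpolation=cv2.INTER_CUBIC))
E
```

```text
[[ 0.4  0.  -0.9]
 [ 0.9  0.   0.4]
 [ 0.  -1.  -0. ]]
top bench 0.31188822298739455
block 837 41.51229032055202 2.0982419969759802 ((434.6849060058594, 117.48945617675781), (59.98859786987305, 121.59971618652344), 14.582045555114746) [393.9  55.8  36.1] [476.6 182.   47.7]
sander 843 33.59373038607509 2.197487224605849 ((389.7680358886719, 272.7347106933594), (64.0985107421875, 108.4891586303711), 0.8158336877822876) [357.1 218.6  28. ] [422.5 327.4  40.8]
board 1655 30.064589323948905 2.117677661553069 ((579.9768676757812, 94.99441528320312), (189.99395751953125, 79.8788070678711), 89.9563980102539) [540.    0.   21.7] [620. 190.  37.]
blocks 2975 71.98202626753472 3.6965507499593215 ((727.643310546875, 71.56791687011719), (133.84121704101562, 266.2878112792969), 4.1127424240112305) [651.6 -60.   60. ] [796.4 200.   86. ]
fence 490 43.86949046339262 2.381659415022285 ((650.1648559570312, -30.956172943115234), (57.84865951538086, 298.9728698730469), 89.92076873779297) [500.6 -59.9  38.1] [799.7  -2.   50. ]
side bench 1.8531450465864656
block 356 41.38534510665304 1.683955066765417 
[... 913 characters left out ...]
75 [383.5  55.9  -3.7] [ 476.6  308.4 1162.8] [35.9 41.4 45.1] ((417.9882507324219, 184.56399536132812), (63.72129440307617, 256.94390869140625), 13.890179634094238)
set_block 0.92 932 [383.5 -28.5  26.4] [ 725.3  308.4 1162.8] [43.1 71.5 75.2] ((582.341796875, 166.07989501953125), (113.45500946044922, 475.750732421875), 41.00719451904297)
gauge 0.71 899 [383.5 308.4  -0.1] [ 615.   470.8 1162.8] [120.2 125.5 194. ] ((500.3804016113281, 354.76263427734375), (235.1170196533203, 115.75770568847656), 42.49565124511719)
board 0.89 8028 [383.5 -65.6  -5.8] [ 822.5  308.4 1162.8] [27.  41.5 75.6] ((604.3917236328125, 130.51881408691406), (416.2497253417969, 385.37322998046875), 3.9618678092956543)
```

```bash
sleep 1
```

```text
(no output)
```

View pics/top0z.png

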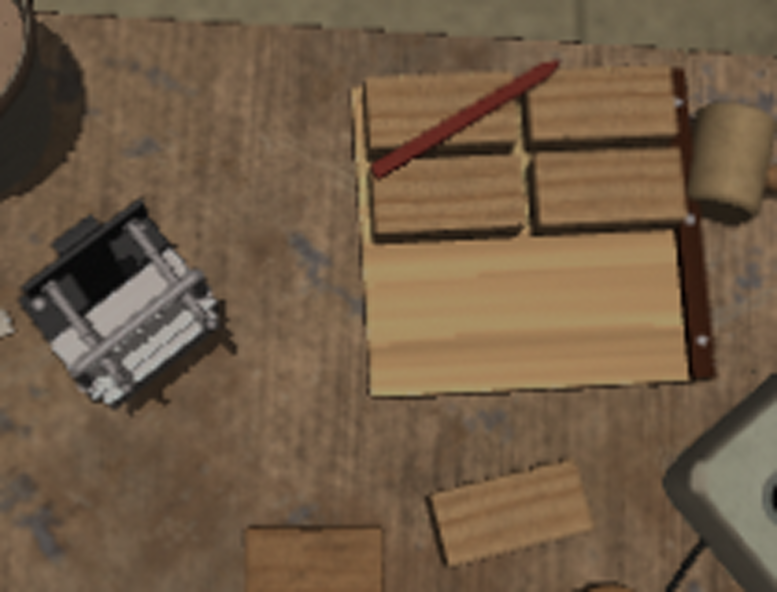

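View pics/side0z.png

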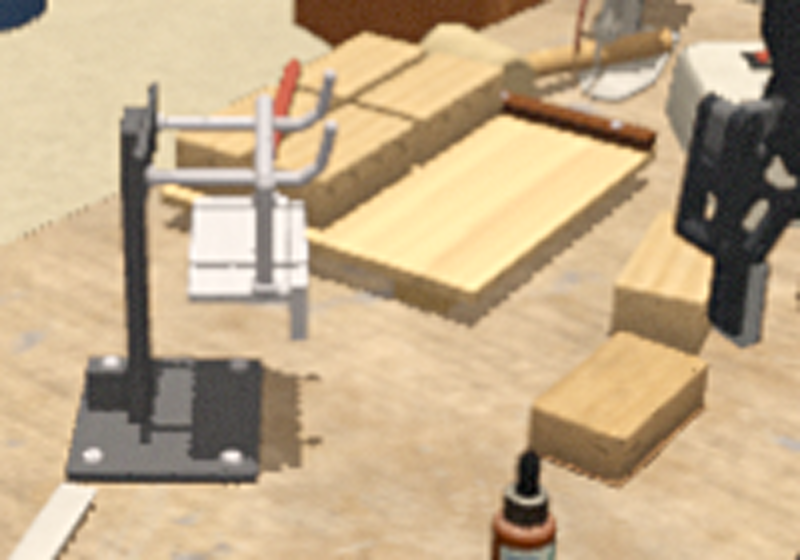

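Run:
```python
from m import *
for n in('top','side'):
  d=np.load(n+'0.npy'); C=cloud(n,d); ok=d>0
  for q,zl in(('block',(36,48)),('set_block',(66,78)),('gauge',(118,132)),('gauge',(180,205)),('sander',(29,39))):
    rs=ctrl.regions_of(n,q)
    if not rs: print(n,q,'none');continue
    m=rs[0]['mask']&ok&(C[...,2]>zl[0])&(C[...,2]<zl[1])
    m=cv2.morphologyEx(m.astype(np.uint8),cv2.MORPH_OPEN,np.ones((2,2)))>0
    P=C[m]
    if len(P)>5:
      r=rect(P); print(n,q,zl,len(P),'z',np.median(P[:,2]),'c',np.array(r[0]),np.array(r[1]),round(r[2],2),'mean',P.mean(0))
print(ctrl.sense()['time_s'])
```

```text
top block (36, 48) 823 z 41.39250967335898 c [415. 178.] [ 61.  268.3] 14.35 mean [431.4 117.   44.4]
top set_block (66, 78) 781 z 71.77076755651758 c [580.8 164.4] [112.8 475.4] 40.54 mean [688.8  39.4  72.1]
top gauge (118, 132) 621 z 124.83086394586249 c [506.9 349.4] [229.8 122.2] 46.37 mean [555.5 408.1 131.7]
top gauge (180, 205) 178 z 190.54274440671412 c [554.3 403.9] [ 17.9 111.9] 40.75 mean [554.7 403.9 174.2]
top sander (29, 39) 768 z 33.53142346987079 c [386.4 268.5] [ 64.7 110.8] 0.96 mean [386.5 269.4  36.7]
side block (36, 48) 348 z 41.3334949596631 c [350.  317.1] [ 55.1 530.7] 24.87 mean [418.3 164.9  51.5]
side set_block (66, 78) 341 z 71.85264429834153 c [350.1 579.4] [  96.6 1376.8] 32.03 mean [675.3  60.   73.8]
side gauge (118, 132) 625 z 124.13779861997847 c [333.6 695.4] [  64.6 1176.6] 38.24 mean [556.1 414.7 119.1]
side gauge (180, 205) 122 z 191.41737863478733 c [344.9 655.7] [   9.1 1253.4] 39.35 mean [554.7 399.5 179.1]
side sander (29, 39) 666 z 32.678206694745356 c [203.2 678.4] [  95.3 1050. ] 24.26 mean [380.7 286.5  34.8]
1.7
```

```bash
cat >> m.py <<'E'
def obj(n,d,q,zl,ret=False):
    C=cloud(n,d); rs=ctrl.regions_of(n,q)
    if not rs: return None
    m=rs[0]['mask']&(d>0)&(C[...,2]>zl[0])&(C[...,2]<zl[1])
    k,l,st,_=cv2.connectedComponentsWithStats(m.astype(np.uint8),connectivity=4)
    if k<2: return None
    m=l==1+np.argmax(st[1:,4]); P=C[m]; r=rect(P)
    c,s,a=np.array(r[0]),np.array(r[1]),r[2]
    if s[0]>s[1]: s=s[::-1]; a-=90   # a = yaw of the short side (x)
    return dict(n=len(P),z=np.median(P[:,2]),c=c,s=s,yaw=round((a+90)%180-90,2),mean=P.mean(0),P=P if ret else 0)
E
python3 - <<'E'
from m import *
for n in('top','side'):
  d=np.load(n+'0.npy')
  for q,zl in(('block',(36,48)),('set_block',(66,78)),('gauge',(118,132)),('gauge',(184,200)),('sander',(28,39))):
    print(n,q,obj(n,d,q,zl))
# board front edge, fence lines from depth
from h import *
for n in('top','side'):
  C=cloud(n,np.load(n+'0.npy'))
  m=(abs(C[...,2]-30)<5)&(C[...,0]>500)&(C[...,0]<640)&(C[...,1]>-40)&(C[...,1]<260)
  m=m.astype(np.uint8);k,l,st,_=cv2.connectedComponentsWithStats(m,connectivity=4);m=l==1+np.argmax(st[1:,4])
  P=C[m]; print(n,'board',rect(P))
  # front edge per y bins
  for ax,vals in((0,range(0,220,20)),):
    e=[]
    for y in vals:
      q=P[abs(P[:,1]-y)<8]; e.append((y,np.percentile(q[:,0],1)))
    e=np.array(e); print(np.polyfit(e[:,0],e[:,1],1)*[57.3,1], e[:,1])
  e=[]
  for x in range(545,640,10):
      q=P[abs(P[:,0]-x)<6]; e.append((x,q[:,1].min(),q[:,1].max()))
  print(np.array(e).T)
E
```

```text
top block {'n': 825, 'z': np.float64(41.521519091753106), 'c': array([434.5, 118.3]), 's': array([ 60. , 119.9]), 'yaw': 14.58, 'mean': array([434.5, 119.4,  41.6]), 'P': 0}
top set_block {'n': 785, 'z': np.float64(71.95300328003731), 'c': array([693.8,  40.8]), 's': array([ 61.7, 120.7]), 'yaw': 4.17, 'mean': array([691.8,  42.4,  71.9]), 'P': 0}
top gauge {'n': 283, 'z': np.float64(124.67490466487277), 'c': array([552.6, 395.5]), 's': array([31.3, 68.2]), 'yaw': 40.13, 'mean': array([552.2, 395.3, 124.6]), 'P': 0}
top gauge {'n': 170, 'z': np.float64(192.62561619723039), 'c': array([554.6, 405.2]), 's': array([ 10.6, 111.7]), 'yaw': 39.29, 'mean': array([553.7, 405.6, 192.5]), 'P': 0}
top sander {'n': 797, 'z': np.float64(33.63499131179833), 'c': array([389.7, 272.7]), 's': array([ 64.1, 108.5]), 'yaw': 0.82, 'mean': array([389.4, 272.2,  33.6]), 'P': 0}
side block {'n': 354, 'z': np.float64(41.37992935366294), 'c': array([432.3, 125.4]), 's': array([ 59. , 116.1]), 'yaw': 14.73, 'mean': array([431.3, 144.2,  41.2]), 'P': 0}
side set_block {'n': 343, 'z': np.float64(71.995246088989
[... 711 characters left out ...]
961, 260.3786315917969), 3.82112193107605)
[ -3.7 541.8] [541.  540.5 540.2 537.  537.1 536.4 533.5 533.1 530.3 529.5 529.4]
[[545.  555.  565.  575.  585.  595.  605.  615.  625.  635. ]
 [-29.4 -29.3 -27.9 -28.3 -27.1 -25.7 -25.6 -24.7 -24.1 -24. ]
 [228.5 231.6 231.4 231.7 231.9 234.4 234.7 234.6 234.9 235.1]]
side board ((587.4080810546875, 99.99313354492188), (116.79430389404297, 275.27764892578125), 2.8387210369110107)
[ -4.8 541.2] [541.4 539.  537.3 536.3 535.1 533.4 532.4 528.4 527.2 525.5 525. ]
[[545.  555.  565.  575.  585.  595.  605.  615.  625.  635. ]
 [-39.9 -29.6 -28.9 -28.9 -26.7 -26.7 -25.4 -23.7 -21.7 -24.2]
 [234.7 234.8 234.1 235.4 236.2 236.9 236.7 236.1 239.6 239.4]]
```

```bash
cat >> m.py <<'E'
def st():
    s=ctrl.sense(); r=toolR(); psi=np.degrees(np.arctan2(r[1,0],r[0,0]))
    print('t %.2f'%s['time_s'],'tcp',s['eef_pos'],'psi %.2f'%psi,'F',s['force'],'grip %.3f'%s['grip_width'],'q6 %.2f'%s['joints'][5]); return np.array(s['eef_pos']),psi
def go(x,y,z,psi2=None):
    """shift from the measured pose to goal, in tool axes mm; turn in deg done first"""
    p,psi=st(); t=0
    if psi2 is not None: t=-((psi2-psi+180)%360-180); psi=psi2
    a=np.radians(psi); d=np.array([x,y,z])-p
    s=[d[0]*np.cos(a)+d[1]*np.sin(a), -d[2], -d[0]*np.sin(a)+d[1]*np.cos(a)]
    print('turn %.2f then shift mm'%t,np.round(s,1)); return t,s
E
python3 -c "
from m import *
go(433.4,120.7,120,14.65)"
```

```text
t 2.20 tcp [192.2 488.5 231.3] psi 68.52 F [ 0.5 -0.1  0.4] grip 0.998 q6 -0.22
turn 53.87 then shift mm [ 140.3  111.3 -416.9]
```

>>> {"api": "drive_tool", "payload": {"gripper": [0, 0, 0, 0, 0, 0, 0, 0], "offset": [[0, 0, 0], [0, 0, 0], [0, 0, 0], [0, 0, 0], [0, 0, 0], [0, 0, 0], [0, 0, 0], [0, 0, 0]], "turn": [7, 7, 7, 7, 7, 7, 7, 4.87], "force": 40}}

```text
time_s: 2.87
eef_pos: [192.2, 488.6, 231.3]
ee_rot: [-0.702, 0.702, 0.088, -0.088]
force: [0.4, -0.2, -1.2]
grip_width: 0.999
```

>>> {"api": "drive_tool", "payload": {"gripper": [0, 0, 0, 0, 0, 0, 0, 0, 0, 0, 0, 0, 0, 0], "offset": [[0.01, 0.008, -0.0298], [0.01, 0.008, -0.0298], [0.01, 0.008, -0.0298], [0.01, 0.008, -0.0298], [0.01, 0.008, -0.0298], [0.01, 0.008, -0.0298], [0.01, 0.008, -0.0298], [0.01, 0.008, -0.0298], [0.01, 0.008, -0.0298], [0.01, 0.008, -0.0298], [0.01, 0.008, -0.0298], [0.01, 0.008, -0.0298], [0.01, 0.008, -0.0298], [0.01, 0.007, -0.0298]], "turn": [0, 0, 0, 0, 0, 0, 0, 0, 0, 0, 0, 0, 0, 0]}}

```text
time_s: 4.03
eef_pos: [433.9, 118.9, 120.0]
ee_rot: [-0.701, 0.701, 0.09, -0.09]
force: [-0.0, 1.4, -0.1]
grip_width: 1.0
```

Run:
```python
from m import *
go(433.4,120.7,25,14.65)
p,d=cap('side','side1.png'); p,d=cap('top','top1.png')
```

```text
t 4.03 tcp [433.9 118.9 120. ] psi 14.65 F [-0.   1.4 -0.1] grip 1.000 q6 -0.25
turn -0.00 then shift mm [ 0.  95.   1.9]
```

View pics/side1.png

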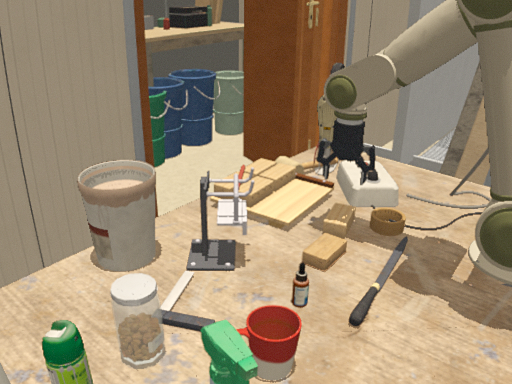

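Run:
```python
from m import *
print(np.round(ctrl.sense()['joints'],3), ctrl.sense()['ee_rot'],proj('side',[[433.9,118.9,120],[433,120,42]]),proj('top',[[433.9,118.9,120],[433,120,42]]))
print(toolR())
```

```text
[ 0.   0.3  1.9 -0.   1.  -0.2] [-0.7  0.7  0.1 -0.1] [[342.6 185.5]
 [340.  212.6]] [[332.5 227.1]
 [327.3 228.7]]
[[ 1.  -0.  -0.2]
 [ 0.2 -0.   1. ]
 [-0.  -1.  -0. ]]
```

View pics/top1.png

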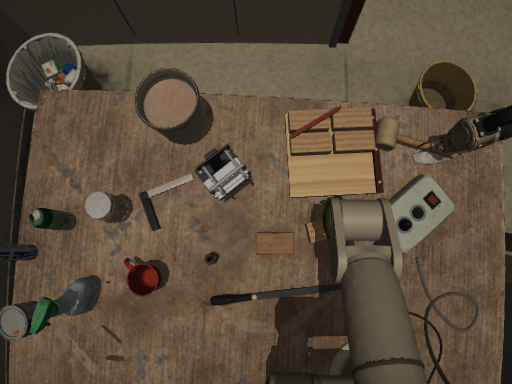

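>>> {"api": "drive_tool", "payload": {"gripper": [0, 0, 0, 0, 0, 0], "offset": [[0, 0.022, 0.001], [0, 0.022, 0.001], [0, 0.022, 0], [0, 0.022, 0], [0, 0.018, 0], [0, 0.008, 0]], "turn": [0, 0, 0, 0, 0, 0]}}

```text
time_s: 4.63
eef_pos: [431.5, 122.7, 4.6]
ee_rot: [0.701, -0.701, -0.089, 0.091]
force: [-0.8, 0.0, 0.9]
grip_width: 1.001
```

>>> {"api": "drive_tool", "payload": {"gripper": [1, 1, 1, 1, 1, 1, 1, 1], "offset": [[0, 0, 0], [0, 0, 0], [0, 0, 0], [0, 0, 0], [0, 0, 0], [0, 0, 0], [0, 0, 0], [0, 0, 0]], "turn": [0, 0, 0, 0, 0, 0, 0, 0]}}

```text
time_s: 5.3
eef_pos: [433.3, 122.4, 7.3]
ee_rot: [-0.701, 0.701, 0.091, -0.09]
force: [-0.6, 1.4, 7.1]
grip_width: 0.695
```

Run:
```python
from m import *
go(433.4,120.7,95,4)
p,d=cap('side','side2.png');np.save('side2.npy',d)
print(obj('side',d,'block',(30,48)))
cv2.imwrite('pics/side2z.png',cv2.resize(cv2.imread('pics/side2.png')[120:290,270:440],None,fx=3.5,fy=3.5))
```

```text
t 5.30 tcp [433.3 122.4   7.3] psi 14.66 F [-0.6  1.4  7.1] grip 0.695 q6 -0.24
turn 10.66 then shift mm [ -0.  -87.7  -1.7]
{'n': 505, 'z': np.float64(41.288512588085105), 'c': array([432.5, 122.8]), 's': array([ 60. , 123.1]), 'yaw': 15.34, 'mean': array([429.8, 137. ,  40.4]), 'P': 0}
```

View pics/side2z.png

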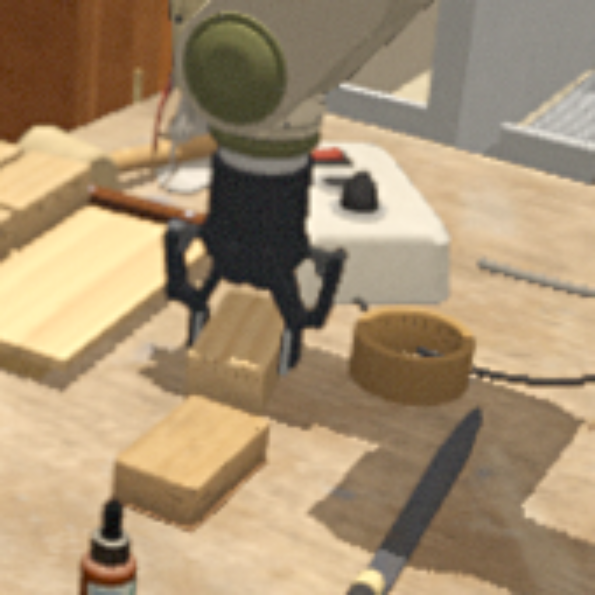

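>>> {"api": "drive_tool", "payload": {"gripper": [1, 1, 1, 1, 1, 1], "offset": [[0, -0.01, 0], [0, -0.02, 0], [0, -0.02, 0], [0, -0.02, 0], [0, -0.02, 0], [0, -0.003, 0]], "turn": [0, 0, 0, 0, 5, 5.66]}}

```text
time_s: 5.9
eef_pos: [433.9, 122.3, 102.8]
ee_rot: [-0.707, 0.707, 0.025, -0.021]
force: [0.5, -1.1, -2.4]
grip_width: 0.696
```

Run:
```python
from m import *
go(586.8,40.2,100,4)
p,d=cap('side');print(obj('side',d,'block',(100,150)))
```

```text
t 5.90 tcp [433.9 122.3 102.8] psi 3.78 F [ 0.5 -1.1 -2.4] grip 0.696 q6 -0.05
turn -0.22 then shift mm [146.8   2.8 -92.6]
{'n': 733, 'z': np.float64(133.68863306088184), 'c': array([437.2, 125.2]), 's': array([ 72.8, 118.8]), 'yaw': 3.16, 'mean': array([428. , 153.7, 126.8]), 'P': 0}
```

>>> {"api": "drive_tool", "payload": {"gripper": [1, 1, 1, 1, 1, 1, 1, 1, 1, 1], "offset": [[0.0184, 0, -0.0116], [0.0184, 0, -0.0116], [0.0184, 0, -0.0116], [0.0184, 0, -0.0116], [0.0184, 0, -0.0116], [0.0184, 0, -0.0116], [0.0184, 0, -0.0116], [0.018, 0, -0.0114], [0, 0, 0], [0, 0, 0]], "turn": [0, 0, 0, 0, 0, 0, 0, 0, 0, 0]}}

```text
time_s: 6.83
eef_pos: [585.3, 39.7, 98.2]
ee_rot: [0.707, -0.707, -0.025, 0.026]
force: [-2.0, 0.6, -2.7]
grip_width: 0.7
```

Run:
```python
from m import *
go(586.8,40.2,45,4)
p,d=cap('side','side3.png');p,d=cap('top','top3.png');cv2.imwrite('pics/side3z.png',cv2.resize(cv2.imread('pics/side3.png')[100:250,200:400],None,fx=3.5,fy=3.5))
```

```text
t 6.83 tcp [585.3  39.7  98.2] psi 4.10 F [-2.   0.6 -2.7] grip 0.700 q6 -0.20
turn 0.10 then shift mm [ 1.5 53.2  0.4]
```

View pics/side3z.png

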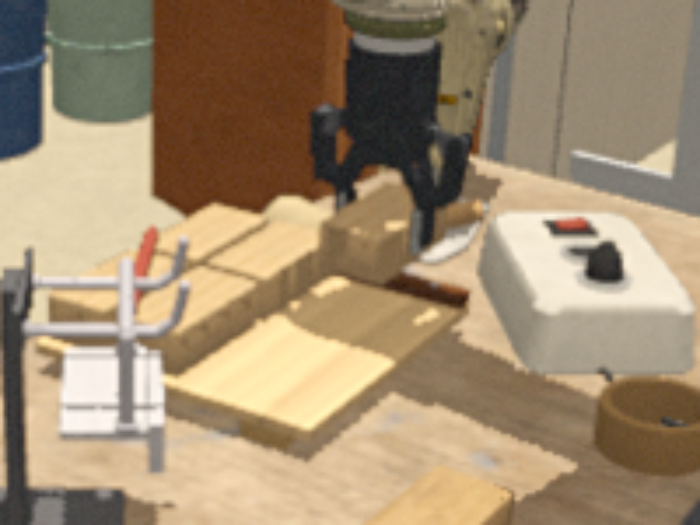

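>>> {"api": "drive_tool", "payload": {"gripper": [1, 1, 1, 1, 1, 1, 1, 1, 1], "offset": [[0.001, 0.015, 0], [0, 0.015, 0], [0, 0.015, 0], [0, 0.008, 0], [0, 0.003, 0], [0, 0.002, 0], [0, 0.002, 0], [0, 0.002, 0], [0, 0, 0]], "turn": [0, 0, 0, 0, 0, 0, 0, 0, 0]}}

```text
time_s: 7.68
eef_pos: [586.7, 40.2, 37.5]
ee_rot: [-0.707, 0.707, 0.025, -0.025]
force: [1.0, 0.6, -2.7]
grip_width: 0.697
```

>>> {"api": "drive_tool", "payload": {"gripper": [1, 1, 1], "offset": [[0, 0.001, 0], [0, 0.001, 0], [0, 0, 0]], "turn": [0, 0, 0]}}

```text
time_s: 7.93
eef_pos: [586.8, 40.2, 37.3]
ee_rot: [-0.707, 0.707, 0.025, -0.024]
force: [-7.1, -0.1, 12.9]
grip_width: 0.696
```

>>> {"api": "drive_tool", "payload": {"gripper": [1, 1, 1, 1, 1, 1, 1], "offset": [[0, -0.001, 0], [0, 0, -0.001], [0, 0, -0.001], [0, 0, -0.001], [0, 0, -0.001], [0, 0, -0.001], [0, 0, 0]], "turn": [0, 0, 0, 0, 0, 0, 0]}}

```text
time_s: 8.52
eef_pos: [587.3, 39.3, 37.6]
ee_rot: [0.709, -0.704, -0.025, 0.024]
force: [-1.8, 25.4, 10.0]
grip_width: 0.692
```

Run:
```python
from m import *
st()
p,d=cap('top','top4.png');np.save('top4.npy',d);cv2.imwrite('pics/top4z.png',cv2.resize(cv2.imread('pics/top4.png')[90:220,260:420],None,fx=4.5,fy=4.5,interpolation=cv2.INTER_CUBIC))
```

```text
t 8.52 tcp [587.3  39.3  37.6] psi 3.96 F [-1.8 25.4 10. ] grip 0.692 q6 -0.21
```

View pics/top4z.png

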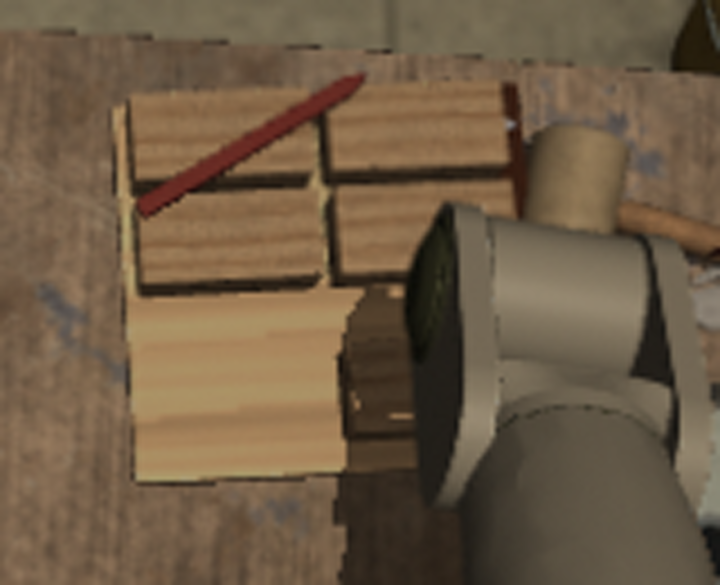

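>>> {"api": "drive_tool", "payload": {"gripper": [0, 0, 0, 0, 0, 0, 0, 0, 0, 0, 0], "offset": [[0, 0, 0], [0, 0, 0], [0, 0, 0], [0, 0, 0], [0, -0.01, 0], [0, -0.02, 0], [0, -0.03, 0], [0, -0.04, 0], [0, -0.04, 0], [0, -0.03, 0], [0, -0.02, 0]], "turn": [0, 0, 0, 0, 0, 0, 0, 0, 0, 0, 0]}}

```text
time_s: 9.48
eef_pos: [587.5, 34.9, 231.0]
ee_rot: [-0.706, 0.707, 0.026, -0.023]
force: [0.1, 0.2, 0.6]
grip_width: 1.0
```

Run:
```python
from m import *
go(552,406,240,39.6)
```

```text
t 9.48 tcp [587.5  34.9 231. ] psi 3.98 F [0.1 0.2 0.6] grip 1.000 q6 -0.21
turn -35.62 then shift mm [209.2  -9.  308.6]
```

>>> {"api": "drive_tool", "payload": {"gripper": [0, 0, 0, 0, 0, 0], "offset": [[0, -0.004, 0], [0, -0.004, 0], [0, -0.004, 0], [0, -0.004, 0], [0, -0.003, 0], [0, 0, 0]], "turn": [-7, -7, -7, -7, -7, -0.62]}}

```text
time_s: 9.98
eef_pos: [587.1, 35.0, 246.7]
ee_rot: [-0.664, 0.665, 0.242, -0.24]
force: [0.2, -0.9, -0.2]
grip_width: 1.001
```

>>> {"api": "drive_tool", "payload": {"gripper": [0, 0, 0, 0, 0, 0, 0, 0, 0, 0, 0, 0, 0], "offset": [[0.0174, 0, 0.0257], [0.0174, 0, 0.0257], [0.0174, 0, 0.0257], [0.0174, 0, 0.0257], [0.0174, 0, 0.0257], [0.0174, 0, 0.0257], [0.0174, 0, 0.0257], [0.0174, 0, 0.0257], [0.0174, 0, 0.0257], [0.0174, 0, 0.0257], [0.0174, 0, 0.0257], [0.0174, 0, 0.0257], [0, 0, 0]], "turn": [0, 0, 0, 0, 0, 0, 0, 0, 0, 0, 0, 0, 0]}}

```text
time_s: 11.07
eef_pos: [549.4, 410.5, 244.7]
ee_rot: [0.666, -0.665, -0.24, 0.24]
force: [-0.4, 0.1, 0.5]
grip_width: 1.0
```

Run:
```python
from m import *
go(552,406,240,39.6)
for n in('top','side'):
  p,d=cap(n,n+'5.png'); np.save(n+'5.npy',d)
  for q,zl in(('block',(66,78)),('set_block',(66,78)),('gauge',(184,200)),('gauge',(118,132))): print(n,q,obj(n,d,q,zl))
  for q in('gauge_bar','block_center','set_block'): print(q,[(round(float(r['score']),2),w(n,r['centre'])) for r in ctrl.pinpoint(n,q)][:2])
cv2.imwrite('pics/side5z.png',cv2.resize(cv2.imread('pics/side5.png')[110:260,160:360],None,fx=4,fy=4,interpolation=cv2.INTER_CUBIC))
cv2.imwrite('pics/top5z.png',cv2.resize(cv2.imread('pics/top5.png')[90:220,180:400],None,fx=3.6,fy=3.6,interpolation=cv2.INTER_CUBIC))
```

```text
t 11.07 tcp [549.4 410.5 244.7] psi 39.66 F [-0.4  0.1  0.5] grip 1.000 q6 -0.22
turn 0.06 then shift mm [-0.8  4.7 -5.2]
top block {'n': 832, 'z': np.float64(71.8594307447988), 'c': array([588.7,  34.2]), 's': array([ 60.6, 120.5]), 'yaw': 3.79, 'mean': array([588.1,  35. ,  71.7]), 'P': 0}
top set_block {'n': 793, 'z': np.float64(71.89716596938986), 'c': array([694.2,  40.7]), 's': array([ 62.1, 121.8]), 'yaw': 4.59, 'mean': array([692.2,  42.5,  71.9]), 'P': 0}
top gauge {'n': 50, 'z': np.float64(192.10141915332275), 'c': array([529.5, 435.4]), 's': array([ 9.8, 33.4]), 'yaw': 37.53, 'mean': array([528.5, 435.7, 191.9]), 'P': 0}
top gauge {'n': 81, 'z': np.float64(124.41514316041982), 'c': array([567.1, 377.8]), 's': array([22. , 31.6]), 'yaw': -49.4, 'mean': array([567. , 376. , 124.5]), 'P': 0}
gauge_bar [(0.73, array([555.2, 403.2, 188.6]))]
block_center [(0.91, array([590.8,  36.8,  47.6])), (0.62, array([556.2, 402.9, 188.9]))]
set_block [(0.58, array([688. ,  41.2,  28.6]))]
side block {'n': 365, 'z': np.float64(71.91041687870417), 'c': array([585.8,  38.1]), 's': array([ 58.8, 124.3]), 'yaw': 5.6, 'mean': array([583.3,  43.6,  71.6]), 'P': 0}
side set_block {'n': 336, 'z': np.float64(71.84537510814894), 'c': array([686.8,  48.7]), 's': array([ 59. , 131.4]), 'yaw': 2.2, 'mean': array([684.6,  50.1,  71.5]), 'P': 0}
side gauge {'n': 114, 'z': np.float64(191.7471991996499), 'c': array([548. , 410.9]), 's': array([  9.1, 110. ]), 'yaw': 39.89, 'mean': array([544.2, 415.7, 191.5]), 'P': 0}
side gauge {'n': 614, 'z': np.float64(124.206684716349), 'c': array([559.2, 412.3]), 's': array([ 64.5, 117.1]), 'yaw': 39.24, 'mean': array([553.8, 420.5, 124.1]), 'P': 0}
gauge_bar [(0.95, array([551.2, 404.4, 187.2]))]
block_center [(0.58, array([584.1,  36.4,  46.6]))]
set_block [(0.81, array([691.4,  43.3,  31.4]))]
```

View pics/side5z.png

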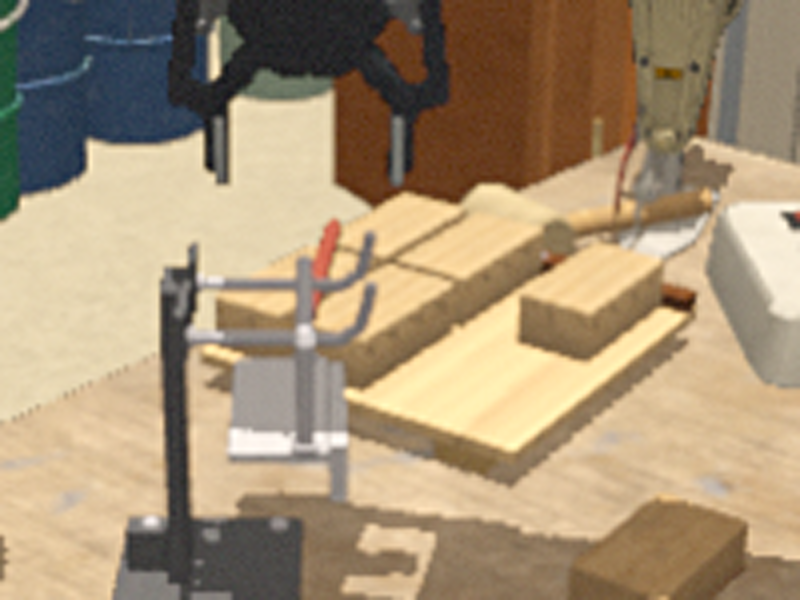

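View pics/top5z.png

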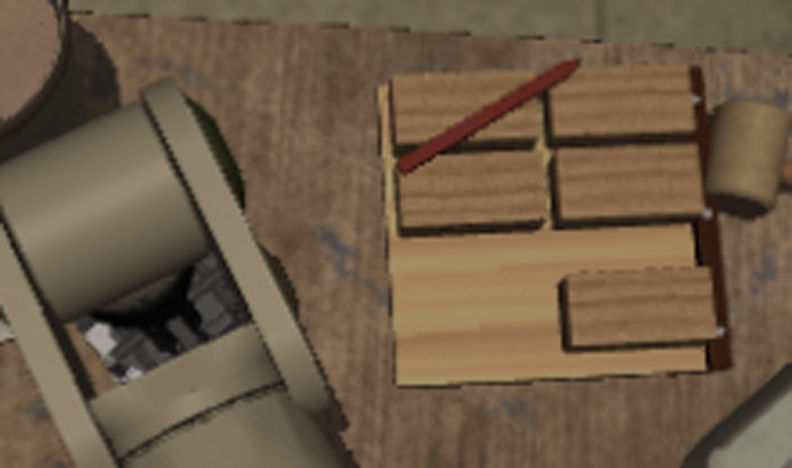

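Run:
```python
from m import *
go(551.6,406.3,170,39.6)
```

```text
t 11.87 tcp [551.1 405.9 245.3] psi 39.61 F [-0.4 -0.4 -0.7] grip 1.002 q6 -0.23
turn 0.01 then shift mm [ 0.6 75.3  0. ]
```

>>> {"api": "drive_tool", "payload": {"gripper": [0.5, 0.5, 0.5, 0.5, 0.5, 0.5, 0.5, 0.5, 0.5, 0.5], "offset": [[0, 0, 0], [0, 0, 0], [0, 0.01, 0], [0, 0.015, 0], [0, 0.015, 0], [0, 0.015, 0], [0, 0.012, 0], [0, 0.008, 0], [0, 0, 0], [0, 0, 0]], "turn": [0, 0, 0, 0, 0, 0, 0, 0, 0, 0]}}

```text
time_s: 12.7
eef_pos: [551.1, 405.9, 170.2]
ee_rot: [-0.665, 0.665, 0.239, -0.24]
force: [-0.4, 0.0, -0.2]
grip_width: 0.5
```

>>> {"api": "drive_tool", "payload": {"gripper": [1, 1, 1, 1, 1, 1, 1], "offset": [[0, 0, 0], [0, 0, 0], [0, 0, 0], [0, 0, 0], [0, 0, 0], [0, 0, 0], [0, 0, 0]], "turn": [0, 0, 0, 0, 0, 0, 0], "force": 60}}

```text
time_s: 13.28
eef_pos: [551.5, 406.1, 171.1]
ee_rot: [0.665, -0.665, -0.24, 0.239]
force: [1.1, 0.9, 5.7]
grip_width: 0.089
```

Run:
```python
from m import *
st()
p,d=cap('side','side6.png')
cv2.imwrite('pics/side6z.png',cv2.resize(cv2.imread('pics/side6.png')[110:260,160:360],None,fx=4,fy=4,interpolation=cv2.INTER_CUBIC))
```

```text
t 13.28 tcp [551.5 406.1 171.1] psi 39.61 F [1.1 0.9 5.7] grip 0.089 q6 -0.23
```

View pics/side6z.png

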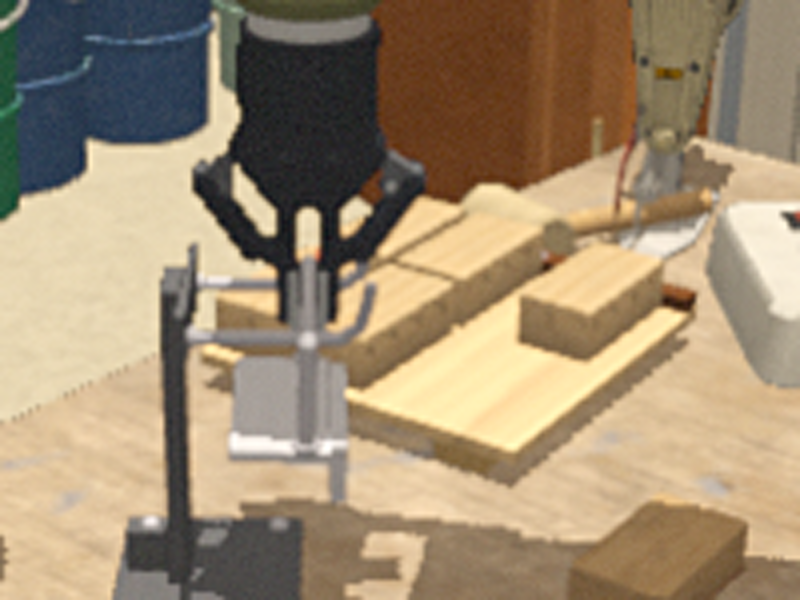

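>>> {"api": "drive_tool", "payload": {"gripper": [1, 1, 1, 1, 1, 1], "offset": [[0, -0.008, 0], [0, -0.012, 0], [0, -0.012, 0], [0, -0.007, 0], [0, 0, 0], [0, 0, 0]], "turn": [0, 0, 0, 0, 0, 0]}}

```text
time_s: 13.83
eef_pos: [551.0, 405.9, 208.9]
ee_rot: [-0.665, 0.665, 0.239, -0.24]
force: [0.4, 0.1, -3.2]
grip_width: 0.095
```

Run:
```python
from m import *
st()
p,d=cap('side','side7.png')
cv2.imwrite('pics/side7z.png',cv2.resize(cv2.imread('pics/side7.png')[110:260,160:360],None,fx=4,fy=4,interpolation=cv2.INTER_CUBIC))
```

```text
t 13.83 tcp [551.  405.9 208.9] psi 39.62 F [ 0.4  0.1 -3.2] grip 0.095 q6 -0.23
```

View pics/side7z.png

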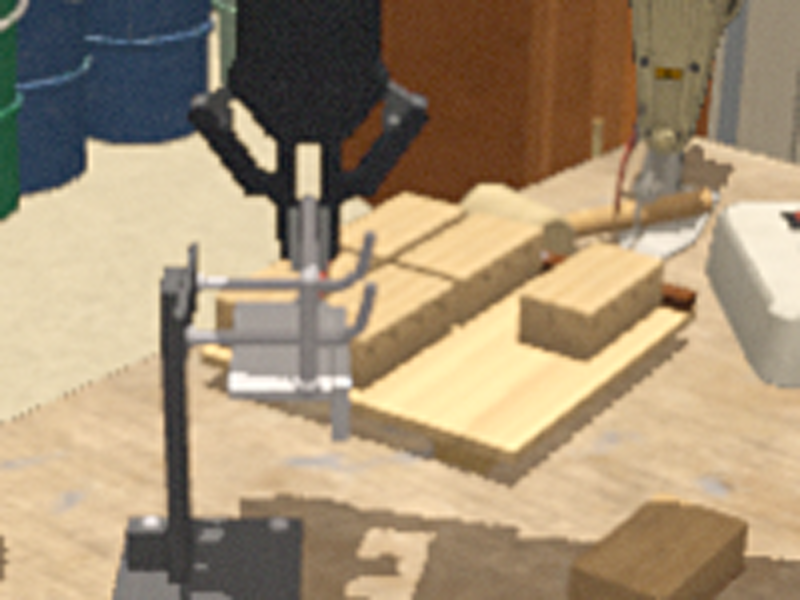

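>>> {"api": "drive_tool", "payload": {"gripper": [1, 1, 1, 1, 1, 1, 1], "offset": [[-0.008, 0, 0], [-0.014, 0, 0], [-0.015, 0, 0], [-0.015, 0, 0], [-0.015, 0, 0], [-0.015, 0, 0], [-0.003, -0.003, 0]], "turn": [0, 0, 0, 0, 0, 0, 0]}}

```text
time_s: 14.47
eef_pos: [483.9, 350.7, 211.3]
ee_rot: [-0.665, 0.665, 0.238, -0.241]
force: [-1.1, 0.4, -2.0]
grip_width: 0.094
```

Run:
```python
from m import *
go(670.9,40.6,205,4)
p,d=cap('side','side8.png')
cv2.imwrite('pics/side8z.png',cv2.resize(cv2.imread('pics/side8.png')[110:260,160:360],None,fx=4,fy=4,interpolation=cv2.INTER_CUBIC))
```

```text
t 14.47 tcp [483.9 350.7 211.3] psi 39.61 F [-1.1  0.4 -2. ] grip 0.094 q6 -0.26
turn 35.61 then shift mm [ 164.9    6.3 -322.4]
```

View pics/side8z.png

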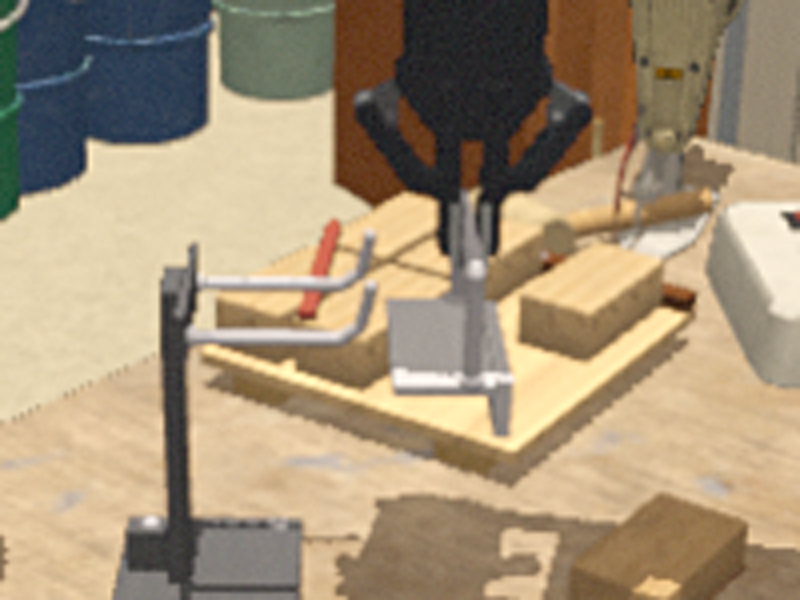

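>>> {"api": "drive_tool", "payload": {"gripper": [1, 1, 1, 1, 1, 1, 1, 1, 1], "offset": [[-0.015, 0, -0.01], [-0.02, 0, -0.015], [-0.015, 0, -0.015], [0, 0, 0], [0, 0, 0], [0, 0, 0], [0, 0, 0], [0, 0, 0], [0, 0, 0]], "turn": [0, 0, 0, 6, 7, 7, 7, 6, 2.61]}}

```text
time_s: 15.27
eef_pos: [473.3, 289.4, 212.1]
ee_rot: [0.707, -0.707, -0.023, 0.023]
force: [-0.6, 0.4, -2.2]
grip_width: 0.091
```

Run:
```python
from m import *
go(670.9,40.6,205,4)
```

```text
t 15.27 tcp [473.3 289.4 212.1] psi 3.69 F [-0.6  0.4 -2.2] grip 0.091 q6 0.27
turn -0.31 then shift mm [ 179.8    7.1 -261.9]
```

>>> {"api": "drive_tool", "payload": {"gripper": [1, 1, 1, 1, 1, 1, 1, 1, 1, 1, 1, 1, 1, 1, 1], "offset": [[0.01, 0, -0.0147], [0.015, 0, -0.0218], [0.015, 0, -0.0218], [0.015, 0, -0.0218], [0.015, 0, -0.0218], [0.015, 0, -0.0218], [0.015, 0, -0.0218], [0.015, 0, -0.0218], [0.015, 0, -0.0218], [0.015, 0, -0.0218], [0.015, 0, -0.0218], [0.015, 0, -0.0218], [0.005, 0, -0.0073], [0, 0, 0], [0, 0, 0]], "turn": [0, 0, 0, 0, 0, 0, 0, 0, 0, 0, 0, 0, 0, 0, 0]}}

```text
time_s: 16.52
eef_pos: [670.5, 40.9, 211.6]
ee_rot: [0.707, -0.706, -0.024, 0.025]
force: [-1.0, 0.6, -2.7]
grip_width: 0.089
```

Run:
```python
from m import *
go(670.9,40.6,170,4)
for n in('top','side'):
  p,d=cap(n,n+'9.png');np.save(n+'9.npy',d)
  for q in('gauge_bar','gauge_blade','set_block'): print(n,q,[(round(float(r['score']),2),w(n,r['centre'])) for r in ctrl.pinpoint(n,q)][:2])
  o=obj(n,d,'gauge',(145,172)); print(o)
cv2.imwrite('pics/side9z.png',cv2.resize(cv2.imread('pics/side9.png')[90:240,190:390],None,fx=4,fy=4,interpolation=cv2.INTER_CUBIC))
```

```text
t 16.52 tcp [670.5  40.9 211.6] psi 4.00 F [-1.   0.6 -2.7] grip 0.089 q6 -0.18
turn -0.00 then shift mm [ 0.4 41.6 -0.3]
top gauge_bar [(0.73, array([671.7,  36.3, 226.7])), (0.23, array([667.7, 107.7,   3.4]))]
top gauge_blade [(0.88, array([652.8,  32.2, 141.3]))]
top set_block [(0.7, array([688.6,  42.6,  29.3]))]
{'n': 463, 'z': np.float64(165.11123580899655), 'c': array([680.5,  62.7]), 's': array([63.8, 69.2]), 'yaw': 4.44, 'mean': array([678.3,  64.5, 164.4]), 'P': 0}
side gauge_bar [(0.88, array([665.3,  36.3, 229.3]))]
side gauge_blade [(0.88, array([658. ,  35.5, 141.5]))]
side set_block [(0.75, array([689. ,  45.3,  31.1]))]
{'n': 391, 'z': np.float64(163.52151626103557), 'c': array([677.6,  42.5]), 's': array([ 66. , 118.1]), 'yaw': 4.92, 'mean': array([669. ,  45.5, 161.2]), 'P': 0}
```

View pics/side9z.png

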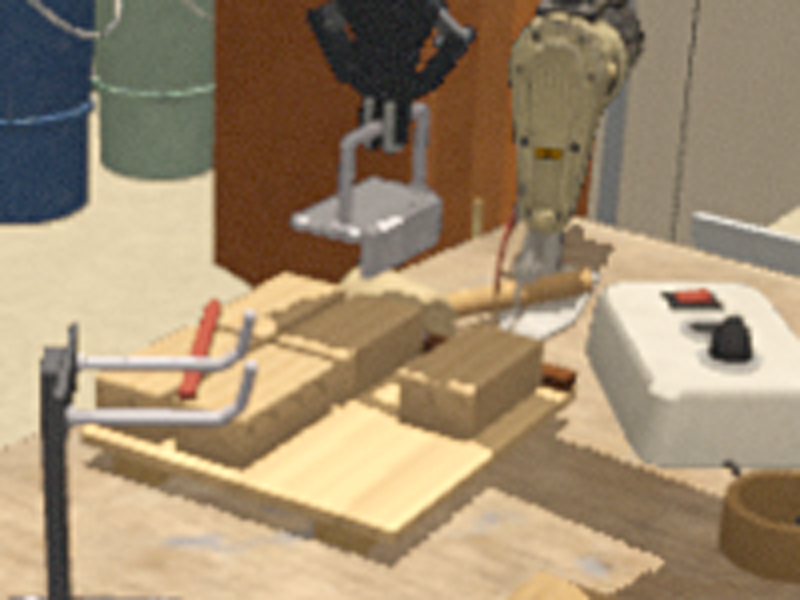

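Run:
```python
from m import *
for n in('top','side'):
  d=np.load(n+'9.npy'); o=obj(n,d,'gauge',(156,172),True); P=o['P']; c=P.mean(0)
  a=np.radians(4); Q=P-c; u=Q[:,0]*np.cos(a)+Q[:,1]*np.sin(a); v=-Q[:,0]*np.sin(a)+Q[:,1]*np.cos(a)
  A=np.c_[u,v,np.ones(len(u))]; z=P[:,2]
  for _ in range(5):
    k=np.linalg.lstsq(A,z,rcond=None)[0]; r=abs(z-A@k); m=r<3; A,z=A[m],z[m]
  print(n,len(z),'slope deg x,y',np.degrees(k[:2]),k[2], 'yaw',o['yaw'])
```

```text
top 380 slope deg x,y [0.6 1.2] 165.29523210841475 yaw 4.44
side 273 slope deg x,y [ 1.3 -0.2] 163.83887946107802 yaw 6.0
```

>>> {"api": "drive_tool", "payload": {"gripper": [1, 1, 1, 1, 1, 1, 1], "offset": [[0, 0.012, 0], [0, 0.015, 0], [0, 0.015, 0], [0, 0.01, 0], [0, 0.01, 0], [0, 0.01, 0], [0, 0, 0]], "turn": [0, 0, 0, 0, 0, 0, 0]}}

```text
time_s: 17.7
eef_pos: [669.8, 40.5, 138.1]
ee_rot: [0.707, -0.707, -0.024, 0.026]
force: [0.2, -0.7, -2.2]
grip_width: 0.093
```

Run:
```python
from m import *
st()
p,d=cap('side','side10.png')
cv2.imwrite('pics/side10z.png',cv2.resize(cv2.imread('pics/side10.png')[110:230,220:380],None,fx=5,fy=5,interpolation=cv2.INTER_CUBIC))
```

```text
t 17.70 tcp [669.8  40.5 138.1] psi 4.00 F [ 0.2 -0.7 -2.2] grip 0.093 q6 -0.18
```

View pics/side10z.png

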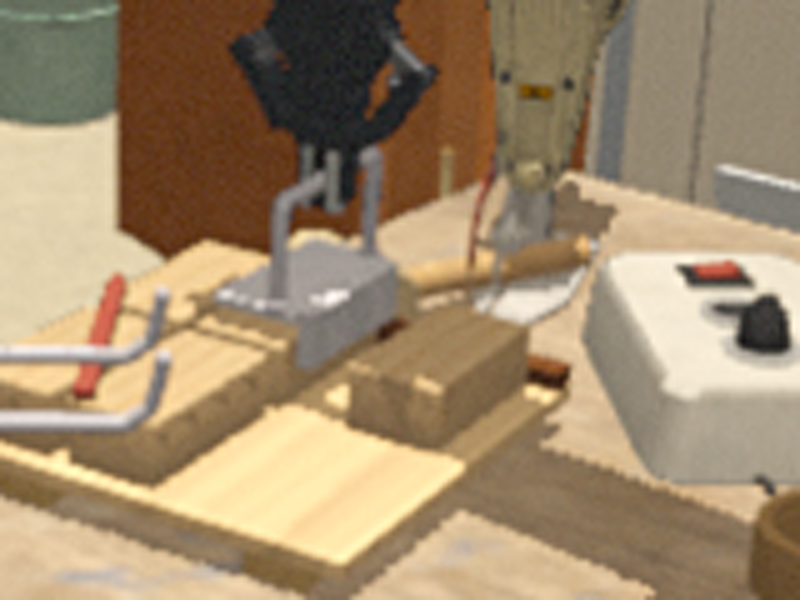

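>>> {"api": "drive_tool", "payload": {"gripper": [1, 1, 1, 1, 1, 1], "offset": [[0, 0.006, 0], [0, 0.004, 0], [0, 0.002, 0], [0, 0.001, 0], [0, 0.001, 0], [0, 0, 0]], "turn": [0, 0, 0, 0, 0, 0]}}

```text
time_s: 18.25
eef_pos: [670.8, 40.5, 126.8]
ee_rot: [-0.707, 0.707, 0.025, -0.024]
force: [-0.1, 0.1, -0.9]
grip_width: 0.091
```

>>> {"api": "drive_tool", "payload": {"gripper": [1, 1, 1], "offset": [[0.001, 0, 0], [0.001, 0, 0], [0, 0, 0]], "turn": [0, 0, 0]}}

```text
time_s: 18.5
eef_pos: [672.7, 40.6, 126.6]
ee_rot: [-0.707, 0.707, 0.025, -0.025]
force: [-0.5, 0.0, 2.0]
grip_width: 0.092
```

>>> {"api": "drive_tool", "payload": {"gripper": [1, 1, 1, 1], "offset": [[0.001, 0, 0], [0.001, 0, 0], [0.001, 0, 0], [0, 0, 0]], "turn": [0, 0, 0, 0]}}

```text
time_s: 18.83
eef_pos: [675.3, 40.8, 127.0]
ee_rot: [-0.707, 0.707, 0.024, -0.025]
force: [-5.4, 0.3, 5.9]
grip_width: 0.089
```

>>> {"api": "drive_tool", "payload": {"gripper": [1, 1, 1], "offset": [[0.001, 0, 0], [0.001, 0, 0], [0, 0, 0]], "turn": [0, 0, 0]}}

```text
time_s: 19.08
eef_pos: [677.1, 40.9, 127.8]
ee_rot: [-0.707, 0.707, 0.024, -0.025]
force: [-9.6, 0.2, 12.2]
grip_width: 0.093
```

>>> {"api": "drive_tool", "payload": {"gripper": [1, 1, 0.5, 0.5, 0.5, 0.5], "offset": [[-0.002, 0, 0], [0, 0, 0], [0, 0, 0], [0, 0, 0], [0, 0, 0], [0, 0, 0]], "turn": [0, 0, 0, 0, 0, 0]}}

```text
time_s: 19.58
eef_pos: [675.6, 40.8, 126.0]
ee_rot: [0.707, -0.707, -0.025, 0.025]
force: [0.1, 0.4, 0.3]
grip_width: 0.502
```

Run:
```python
from m import *
st()
p,d=cap('side','side11.png');np.save('side11.npy',d)
o=obj('side',d,'gauge',(70,90));print(o)
cv2.imwrite('pics/side11z.png',cv2.resize(cv2.imread('pics/side11.png')[110:230,220:380],None,fx=5,fy=5,interpolation=cv2.INTER_CUBIC))
```

```text
t 19.58 tcp [675.6  40.8 126. ] psi 4.00 F [0.1 0.4 0.3] grip 0.502 q6 -0.18
{'n': 392, 'z': np.float64(79.78402699997798), 'c': array([687.8,  39.9]), 's': array([ 80.4, 127.9]), 'yaw': 2.47, 'mean': array([676.2,  45.3,  79. ]), 'P': 0}
```

View pics/side11z.png

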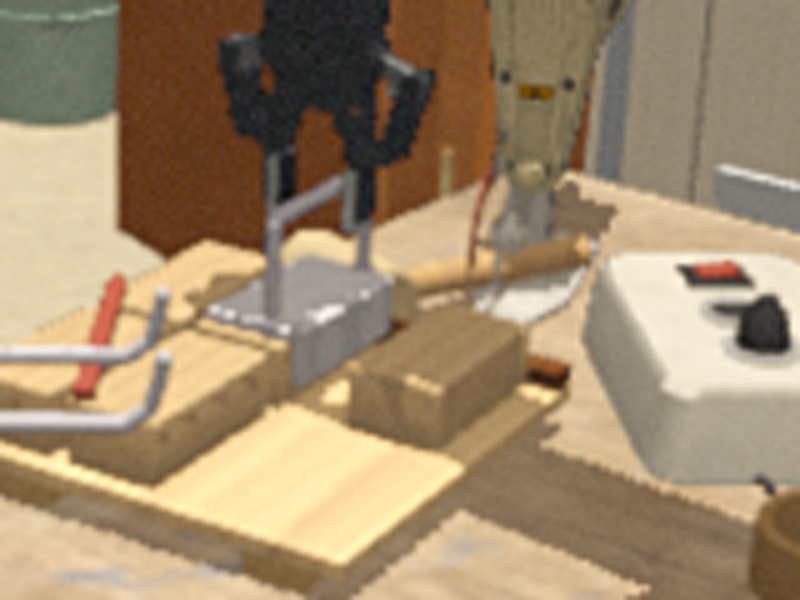

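>>> {"api": "drive_tool", "payload": {"gripper": [0.5, 0.5, 0.5, 0.5, 0.5, 0.5, 0.5, 0.5, 0.5, 0.5, 0.5, 0.5], "offset": [[0, -0.01, 0], [0, -0.02, 0], [0, -0.025, 0], [0, -0.025, 0], [-0.02, 0, 0], [-0.03, 0, 0], [-0.03, 0, 0], [-0.03, 0, 0], [-0.03, 0, 0], [-0.01, 0, 0], [0, 0, 0], [0, 0, 0]], "turn": [0, 0, 0, 0, 7, 7, 7, 7, 7, 7, 7, 7]}}

```text
time_s: 20.68
eef_pos: [531.1, 72.7, 207.6]
ee_rot: [0.635, -0.635, 0.311, -0.312]
force: [0.9, -0.5, 0.4]
grip_width: 0.501
```

>>> {"api": "drive_tool", "payload": {"gripper": [0.5, 0.5, 0.5, 0.5, 0.5, 0.5], "offset": [[0, 0, 0], [0, 0, 0], [0, 0, 0], [0, 0, 0], [0, 0, 0], [0, 0, 0]], "turn": [7, 7, 7, 7, 6, 0]}}

```text
time_s: 21.18
eef_pos: [531.5, 72.3, 207.1]
ee_rot: [0.517, -0.516, 0.483, -0.483]
force: [-0.2, -0.4, 0.6]
grip_width: 0.499
```

Run:
```python
from m import *
go(528,30.6,100,-86)
for n in('top','side'):
  p,d=cap(n,n+'12.png');np.save(n+'12.npy',d)
  for q,zl in(('block',(64,78)),('gauge',(74,90))): print(n,q,obj(n,d,q,zl))
cv2.imwrite('pics/top12z.png',cv2.resize(cv2.imread('pics/top12.png')[90:220,260:400],None,fx=4.6,fy=4.6,interpolation=cv2.INTER_CUBIC))
```

```text
t 21.18 tcp [531.5  72.3 207.1] psi -86.20 F [-0.2 -0.4  0.6] grip 0.499 q6 1.42
turn -0.20 then shift mm [ 41.4 107.1  -6.4]
top block {'n': 188, 'z': np.float64(71.79153553368434), 'c': array([586.4,  72.7]), 's': array([44.6, 60.2]), 'yaw': -87.69, 'mean': array([596.1,  74.3,  71.7]), 'P': 0}
top gauge {'n': 463, 'z': np.float64(80.29179031082037), 'c': array([688.9,  37.2]), 's': array([ 67.8, 123.6]), 'yaw': 9.2, 'mean': array([690.7,  51.7,  80.2]), 'P': 0}
side block {'n': 396, 'z': np.float64(71.61791969830563), 'c': array([585.5,  37.9]), 's': array([ 61.3, 124.9]), 'yaw': 4.31, 'mean': array([582.7,  44.8,  71.1]), 'P': 0}
side gauge {'n': 351, 'z': np.float64(80.17140353270075), 'c': array([680.5,  39.3]), 's': array([ 68. , 123.3]), 'yaw': 2.21, 'mean': array([677.3,  42.6,  80.1]), 'P': 0}
```

View pics/top12z.png

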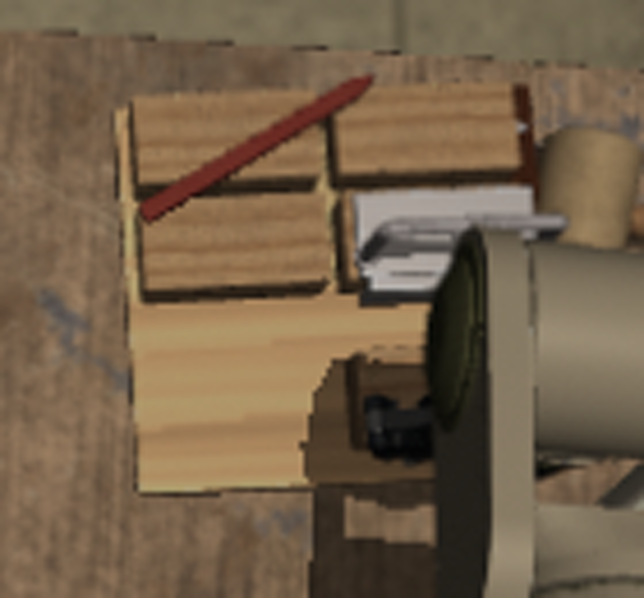

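```bash
python3 - <<'E'
from m import *
a=np.radians(4); S=np.array([692.6,42.1])
for n in('top','side'):
  d=np.load(n+'12.npy'); C=cloud(n,d)
  X=C[...,:2]-S; u=X[...,0]*np.cos(a)+X[...,1]*np.sin(a); v=-X[...,0]*np.sin(a)+X[...,1]*np.cos(a); z=C[...,2]
  for nm,m in (('flange',(abs(z-80)<3.5)&(abs(u+8)<28)&(abs(v)<70)),('blocktop',(abs(z-72)<3.5)&(abs(u+8)<28)&(abs(v)<64)),('bar',(abs(z-148)<5)&(abs(u+17)<9)&(abs(v)<80))):
    k=v[m]; print(n,nm,len(k),np.percentile(k,[0.5,2,98,99.5]) if len(k) else '', np.percentile(u[m],[2,98]) if len(k) else '')
E
python3 -c "
import cv2
cv2.imwrite('pics/side12z.png',cv2.resize(cv2.imread('pics/side12.png')[130:220,220:360],None,fx=5.7,fy=5.7,interpolation=cv2.INTER_CUBIC))"
```

```text
top flange 341 [-62.  -60.   52.4  54.4] [-35.   19.4]
top blocktop 42 [-2.8  6.2 59.6 59.7] [-29.9  18.5]
top bar 127 [-61.5 -58.5  50.7  52. ] [-22.9 -11.7]
side flange 250 [-61.9 -60.3  55.8  58.7] [-34.7  18.6]
side blocktop 55 [43.8 45.2 62.7 63.3] [-32.4  18.7]
side bar 56 [-53.9 -53.4  54.3  55.8] [-25.8 -16.4]
```

View pics/side12z.png

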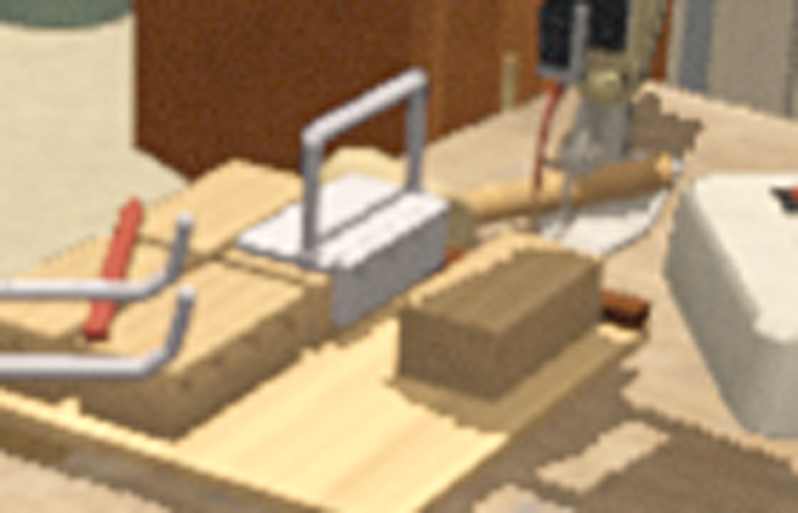

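>>> {"api": "drive_tool", "payload": {"gripper": [0.5, 0.5, 0.5, 0.5, 0.5, 0.5, 0.5, 0.5, 0.5, 0.5, 0.5], "offset": [[0.014, 0.01, -0.003], [0.014, 0.02, -0.003], [0.0134, 0.02, -0.0004], [0, 0.025, 0], [0, 0.025, 0], [0, 0.025, 0], [0, 0.02, 0], [0, 0.015, 0], [0, 0.009, 0], [0, 0, 0], [0, 0, 0]], "turn": [-0.2, 0, 0, 0, 0, 0, 0, 0, 0, 0, 0]}}

```text
time_s: 22.4
eef_pos: [528.2, 30.5, 37.7]
ee_rot: [0.518, -0.518, 0.481, -0.481]
force: [0.2, -0.5, 0.9]
grip_width: 0.501
```

Run:
```python
from m import *
go(528,30.6,38,-86)
p,d=cap('side','side13.png')
cv2.imwrite('pics/side13z.png',cv2.resize(cv2.imread('pics/side13.png')[110:230,220:380],None,fx=5,fy=5,interpolation=cv2.INTER_CUBIC))
```

```text
t 22.40 tcp [528.2  30.5  37.7] psi -85.77 F [ 0.2 -0.5  0.9] grip 0.501 q6 1.33
turn 0.23 then shift mm [-0.1 -0.3 -0.2]
```

View pics/side13z.png

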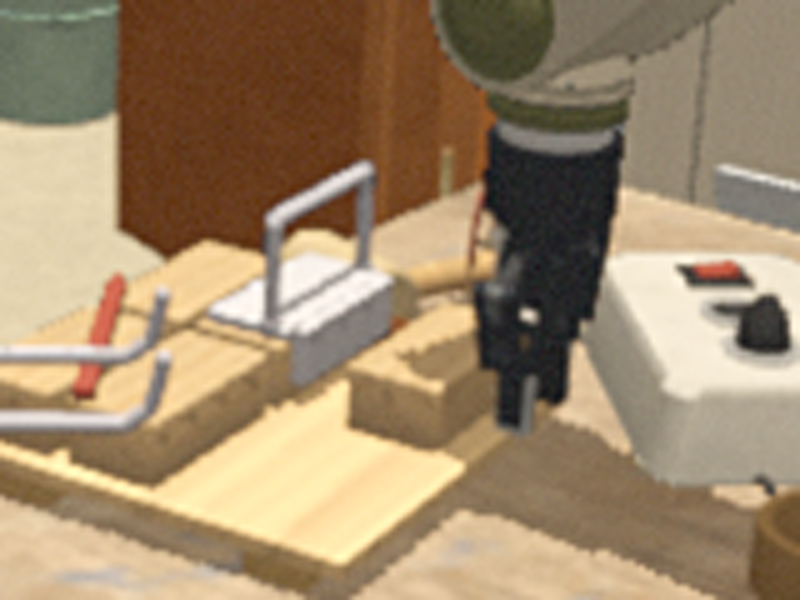

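>>> {"api": "drive_tool", "payload": {"gripper": [0.5, 0.5, 0.5, 0.5, 0.5, 0.5, 0.5, 0.5], "offset": [[0, 0, 0.008], [0, 0, 0.006], [0, 0, 0.004], [0, 0, 0.004], [0, 0, 0.004], [0, 0, 0.004], [0, 0, 0.004], [0, 0, 0]], "turn": [0.23, 0, 0, 0, 0, 0, 0, 0]}}

```text
time_s: 23.12
eef_pos: [562.8, 33.0, 37.3]
ee_rot: [0.517, -0.517, 0.482, -0.483]
force: [-0.2, -0.2, 0.8]
grip_width: 0.503
```

>>> {"api": "drive_tool", "payload": {"gripper": [0.5, 0.5, 0.5, 0.5], "offset": [[0.0005, 0, 0.004], [0.0005, 0, 0.003], [0.0005, 0, 0.002], [0, 0, 0]], "turn": [0, 0, 0, 0]}}

```text
time_s: 23.45
eef_pos: [571.1, 32.2, 37.0]
ee_rot: [-0.517, 0.517, -0.483, 0.482]
force: [-1.5, 1.2, 0.4]
grip_width: 0.503
```

Run:
```python
from m import *
st()
p,d=cap('side','side14.png')
print(obj('side',d,'block',(64,78)))
cv2.imwrite('pics/side14z.png',cv2.resize(cv2.imread('pics/side14.png')[110:230,220:380],None,fx=5,fy=5,interpolation=cv2.INTER_CUBIC))
```

```text
t 23.45 tcp [571.1  32.2  37. ] psi -86.03 F [-1.5  1.2  0.4] grip 0.503 q6 1.35
{'n': 224, 'z': np.float64(71.5907963513593), 'c': array([609.9,  52.3]), 's': array([ 58.5, 101.7]), 'yaw': 7.33, 'mean': array([609.1,  71.3,  71.1]), 'P': 0}
```

View pics/side14z.png

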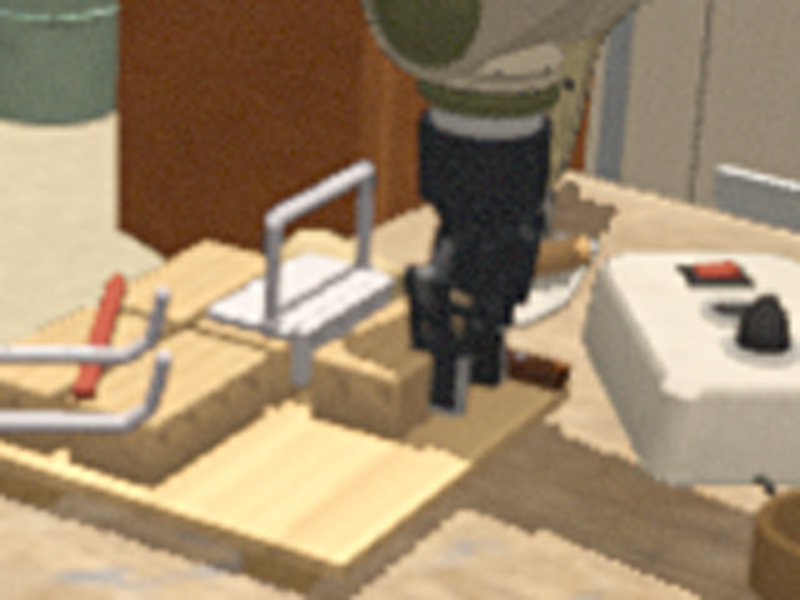

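>>> {"api": "drive_tool", "payload": {"gripper": [0.5, 0.5, 0.5, 0.5, 0.5, 0.5], "offset": [[0.0005, 0, 0.003], [0.0005, 0, 0.003], [0, 0, 0.002], [0, 0, 0.002], [0, 0, 0], [0, 0, 0]], "turn": [0, 0, 0, 0, 0, 0]}}

```text
time_s: 24.05
eef_pos: [581.1, 31.7, 37.2]
ee_rot: [-0.517, 0.517, -0.482, 0.482]
force: [-2.3, 1.2, -0.9]
grip_width: 0.5
```

>>> {"api": "drive_tool", "payload": {"gripper": [0.5, 0.5, 0.5, 0.5], "offset": [[0, 0, 0.002], [0, 0, 0.001], [0, 0, 0.001], [0, 0, 0]], "turn": [0, 0, 0, 0]}}

```text
time_s: 24.38
eef_pos: [581.0, 31.7, 37.2]
ee_rot: [-0.514, 0.52, -0.485, 0.479]
force: [-27.6, -3.5, 16.1]
grip_width: 0.499
```

Run:
```python
from m import *
st()
p,d=cap('side','side15.png')
cv2.imwrite('pics/side15z.png',cv2.resize(cv2.imread('pics/side15.png')[110:230,220:380],None,fx=5,fy=5,interpolation=cv2.INTER_CUBIC))
```

```text
t 24.38 tcp [581.   31.7  37.2] psi -86.00 F [-27.6  -3.5  16.1] grip 0.499 q6 1.36
```

View pics/side15z.png

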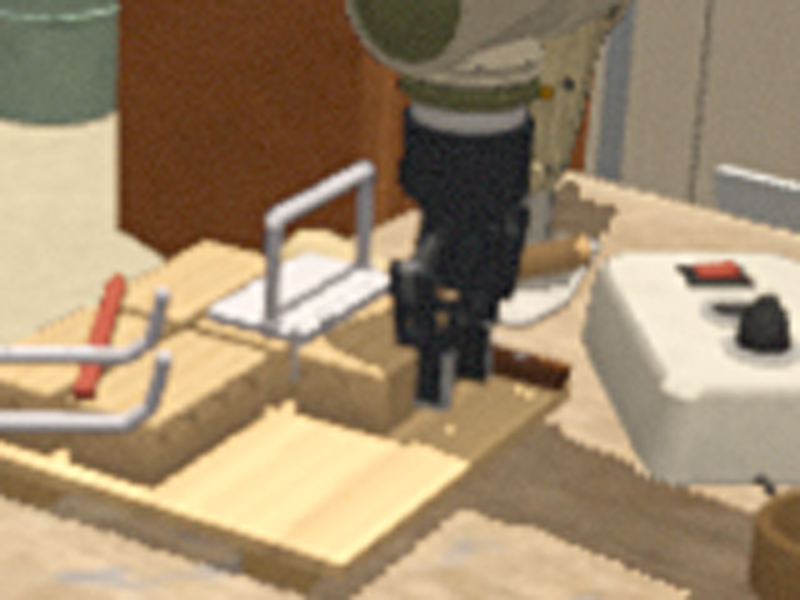

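>>> {"api": "drive_tool", "payload": {"gripper": [0.5, 0.5, 0.5], "offset": [[0, 0, 0.001], [0, 0, 0], [0, 0, 0]], "turn": [0, 0, 0]}}

```text
time_s: 24.68
eef_pos: [580.9, 31.8, 37.2]
ee_rot: [-0.514, 0.521, -0.486, 0.479]
force: [-34.6, -4.0, 20.6]
grip_width: 0.499
```

>>> {"api": "drive_tool", "payload": {"gripper": [0.5, 0.5, 0.5, 0.5, 0.5, 0.5], "offset": [[0, 0, -0.004], [0, 0, -0.01], [0, 0, -0.02], [0, 0, -0.03], [0, 0, -0.02], [0, 0, 0]], "turn": [0, 0, 0, 0, 0, 0]}}

```text
time_s: 25.18
eef_pos: [499.8, 26.2, 37.4]
ee_rot: [-0.517, 0.517, -0.483, 0.482]
force: [-0.4, -0.0, 0.3]
grip_width: 0.5
```

```bash
cat > chk.py <<'E'
from m import *
import sys
tag=sys.argv[1]
a=np.radians(4); S=np.array([692.6,42.1])
st()
for n in('side','top'):
  p,d=cap(n,n+tag+'.png');np.save(n+tag+'.npy',d)
  for q,zl in(('block',(64,78)),('set_block',(64,78)),('gauge',(74,90))):
    o=obj(n,d,q,zl)
    if o:
      X=o['c']-S; print(n,q,o['n'],'frame c',X[0]*np.cos(a)+X[1]*np.sin(a),-X[0]*np.sin(a)+X[1]*np.cos(a),o['s'],o['yaw'])
cv2.imwrite('pics/side%sz.png'%tag,cv2.resize(cv2.imread('pics/side%s.png'%tag)[110:230,220:380],None,fx=5,fy=5,interpolation=cv2.INTER_CUBIC))
cv2.imwrite('pics/top%sz.png'%tag,cv2.resize(cv2.imread('pics/top%s.png'%tag)[90:220,260:400],None,fx=4.6,fy=4.6,interpolation=cv2.INTER_CUBIC))
E
python3 chk.py 16
```

```text
t 25.18 tcp [499.8  26.2  37.4] psi -86.03 F [-0.4 -0.   0.3] grip 0.500 q6 1.32
side block 366 frame c -74.18625809743132 1.7749436319869099 [ 58.6 123.9] 5.83
side gauge 357 frame c -10.8784273624748 -2.463569701043127 [ 67.8 121.6] 2.77
top block 793 frame c -68.90718896914753 -0.46798619833636224 [ 61.3 121.7] 5.54
top set_block 49 frame c -1.4730714404732006 55.65048694274677 [ 7.3 55.8] -86.63
top gauge 694 frame c -7.289892035435188 -3.802856695940404 [ 67.5 120.1] 2.13
```

View pics/side16z.png

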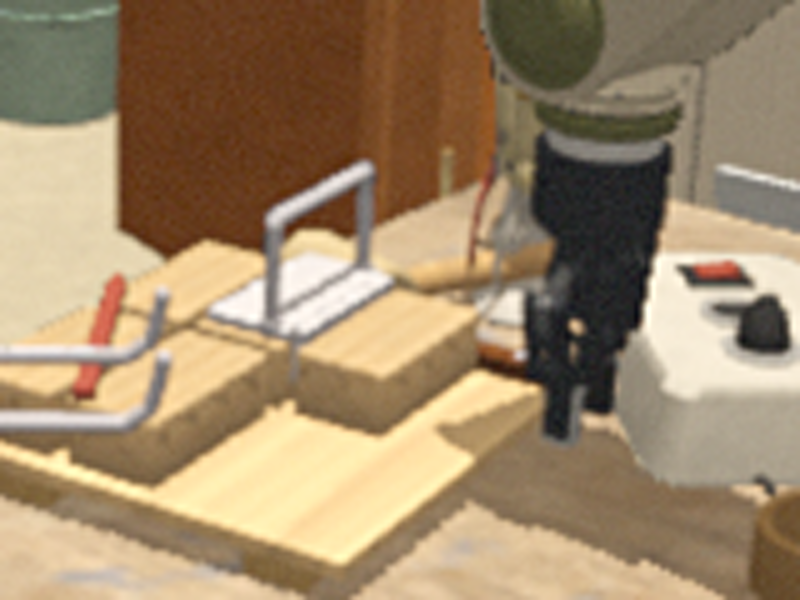

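View pics/top16z.png

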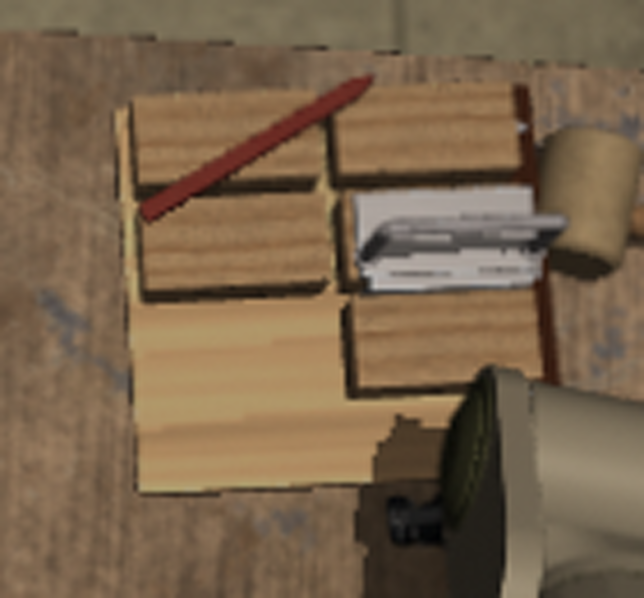

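Run:
```python
from m import *
n='top';d=np.load('top16.npy');C=cloud(n,d)
p=cv2.imread('pics/top16.png')
cv2.imwrite('pics/t16zz.png',cv2.resize(p[145:182,328:388],None,fx=13,fy=13,interpolation=cv2.INTER_CUBIC))
g=cv2.cvtColor(p,cv2.COLOR_BGR2GRAY).astype(float)
def edge(u0,u1,v0,v1,sgn):
    pts=[]
    for u in range(u0,u1):
        col=cv2.GaussianBlur(g[:,u:u+1],(1,3),0)[v0:v1,0]; gr=np.diff(col)*sgn; k=np.argmax(gr)
        if 0<k<len(gr)-1:
            a,b,c=gr[k-1:k+2]; k=k+0.5*(a-c)/(a-2*b+c)
        pts.append((u,v0+k+.5))
    pts=np.array(pts)
    z=72; 
    k_,D,V=K(n); un=cv2.undistortPoints(pts.reshape(-1,1,2).astype(float),k_,D).reshape(-1,2)
    R_=V[:3,:3];o=-R_.T@V[:3,3]; r=np.c_[un,np.ones(len(un))]@R_; s=(z-o[2])/r[:,2]; W=o+r*s[:,None]
    vx,vy,x0,y0=cv2.fitLine(W[:,:2].astype(np.float32),cv2.DIST_HUBER,0,.01,.01).ravel()
    ang=(np.degrees(np.arctan2(vy,vx))-90+90)%180-90
    print('yaw %.2f at y=%.0f x=%.1f'%(ang,W[:,1].mean(),x0), 'resid',np.std((W[:,0]-x0)*vy-(W[:,1]-y0)*vx))
print('new block front top edge (bright->dark)'); edge(338,362,168,180,-1)
print('left set block front'); edge(293,328,145,160,-1)
print('board front'); edge(292,338,190,204,-1)
```

```text
new block front top edge (bright->dark)
yaw 3.53 at y=59 x=591.9 resid 3.388591619759509
left set block front
yaw 3.83 at y=173 x=654.4 resid 0.2280947037749315
board front
yaw 3.91 at y=161 x=526.5 resid 0.4908750060936037
```

View pics/t16zz.png

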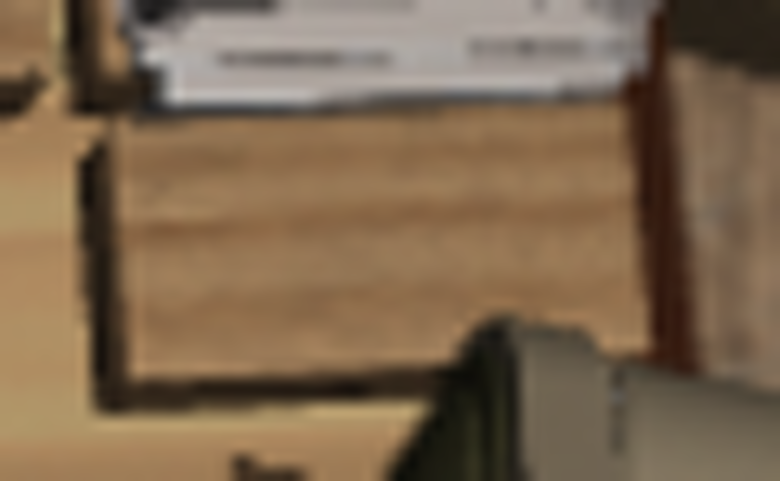

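>>> {"api": "drive_tool", "payload": {"gripper": [0.5, 0.5, 0.5, 0.5, 0.5, 0.5, 0.5, 0.5, 0.5, 0.5, 0.5, 0.5, 0.5, 0.5], "offset": [[0, -0.01, 0], [0, -0.02, 0], [0, -0.02, 0], [0, -0.02, 0], [0, -0.02, 0], [0, -0.02, 0], [0, -0.02, 0], [0, -0.02, 0], [0, -0.01, 0], [0, 0, 0], [0, 0, 0], [0, 0, 0], [0, 0, 0], [0, 0, 0]], "turn": [0, -7, -7, -7, -7, -7, -7, -7, -7, -7, -7, -7, -7, -6]}}

```text
time_s: 26.75
eef_pos: [502.3, 26.3, 198.1]
ee_rot: [-0.707, 0.707, 0.027, -0.026]
force: [0.2, 0.1, -0.4]
grip_width: 0.498
```

Run:
```python
from m import *
go(675.3,40.8,200,4)
```

```text
t 26.75 tcp [502.3  26.3 198.1] psi 4.33 F [ 0.2  0.1 -0.4] grip 0.498 q6 -0.26
turn 0.33 then shift mm [173.6  -1.9   2.4]
```

>>> {"api": "drive_tool", "payload": {"gripper": [0.5, 0.5, 0.5, 0.5, 0.5, 0.5, 0.5, 0.5, 0.5, 0.5], "offset": [[0.015, 0, 0.001], [0.025, 0, 0.001], [0.03, 0, 0], [0.03, 0, 0], [0.03, 0, 0], [0.025, 0, 0], [0.015, 0, 0], [0.0036, 0, 0], [0, 0, 0], [0, 0, 0]], "turn": [0, 0, 0, 0, 0, 0, 0, 0, 0, 0]}}

```text
time_s: 27.58
eef_pos: [674.6, 40.3, 197.6]
ee_rot: [-0.707, 0.707, 0.024, -0.025]
force: [-0.8, 0.4, 0.2]
grip_width: 0.496
```

Run:
```python
from m import *
go(675.3,40.8,126,4)
p,d=cap('side','side17.png')
cv2.imwrite('pics/side17z.png',cv2.resize(cv2.imread('pics/side17.png')[90:230,220:380],None,fx=4.2,fy=4.2,interpolation=cv2.INTER_CUBIC))
```

```text
t 27.58 tcp [674.6  40.3 197.6] psi 3.98 F [-0.8  0.4  0.2] grip 0.496 q6 -0.18
turn -0.02 then shift mm [ 0.7 71.6  0.4]
```

View pics/side17z.png

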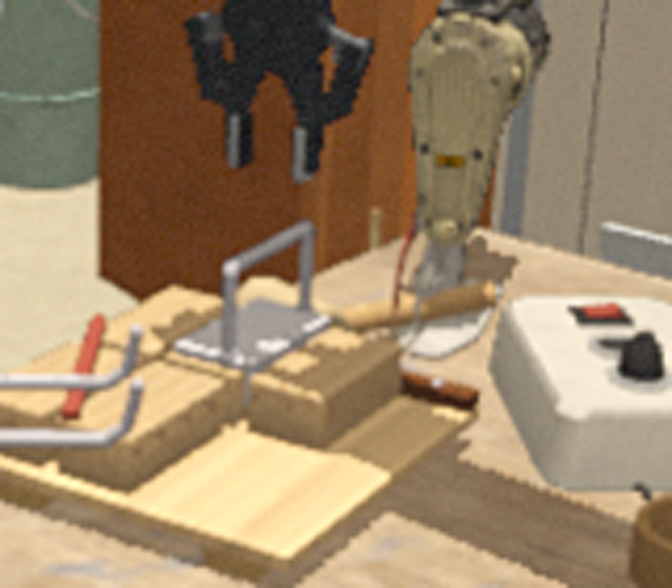

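>>> {"api": "drive_tool", "payload": {"gripper": [0.5, 0.5, 0.5, 0.5, 0.5, 0.5, 0.5, 0.5], "offset": [[0, 0.01, 0], [0, 0.015, 0], [0, 0.015, 0], [0, 0.015, 0], [0, 0.01, 0], [0, 0.007, 0], [0, 0, 0], [0, 0, 0]], "turn": [0, 0, 0, 0, 0, 0, 0, 0]}}

```text
time_s: 28.3
eef_pos: [675.2, 40.3, 125.6]
ee_rot: [-0.707, 0.707, 0.025, -0.024]
force: [0.5, 0.3, 1.0]
grip_width: 0.5
```

>>> {"api": "drive_tool", "payload": {"gripper": [1, 1, 1, 1, 1, 1, 1], "offset": [[0, 0, 0], [0, 0, 0], [0, 0, 0], [0, 0, 0], [0, 0, 0], [0, 0, 0], [0, 0, 0]], "turn": [0, 0, 0, 0, 0, 0, 0]}}

```text
time_s: 28.88
eef_pos: [675.3, 40.3, 126.1]
ee_rot: [-0.707, 0.707, 0.025, -0.024]
force: [-4.3, 0.7, 5.5]
grip_width: 0.089
```

>>> {"api": "drive_tool", "payload": {"gripper": [1, 1, 1, 1, 1, 1, 1, 1], "offset": [[-0.0005, 0, 0], [0, -0.002, 0], [0, -0.003, 0], [0, -0.004, 0], [0, -0.005, 0], [0, -0.006, 0], [0, -0.006, 0], [0, -0.006, 0]], "turn": [0, 0, 0, 0, 0, 0, 0, 0]}}

```text
time_s: 29.55
eef_pos: [674.8, 40.3, 158.1]
ee_rot: [-0.707, 0.707, 0.025, -0.024]
force: [0.3, 0.1, -2.6]
grip_width: 0.09
```

>>> {"api": "drive_tool", "payload": {"gripper": [1, 1, 1, 1, 1, 1], "offset": [[0, -0.008, 0], [0, -0.01, 0], [0, -0.015, 0], [0, -0.015, 0], [0, -0.005, 0], [0, 0, 0]], "turn": [0, 0, 0, 0, 0, 0]}}

```text
time_s: 30.05
eef_pos: [675.3, 40.2, 212.3]
ee_rot: [-0.707, 0.707, 0.026, -0.023]
force: [0.3, 0.9, -2.4]
grip_width: 0.089
```

```bash
python3 chk.py 18
```

```text
t 30.05 tcp [675.3  40.2 212.3] psi 3.98 F [ 0.3  0.9 -2.4] grip 0.089 q6 -0.18
side block 386 frame c -72.49786520104709 3.4586090145581387 [ 62.5 126. ] 5.34
side set_block 955 frame c 30.88315845037325 66.65776956910219 [130.8 253.7] 4.36
top block 736 frame c -69.81751105284651 4.01154742857785 [ 61.  112.3] 3.8
top set_block 153 frame c -1.2591947705844837 48.269741550755995 [26.5 57.3] -80.48
```

View pics/side18z.png

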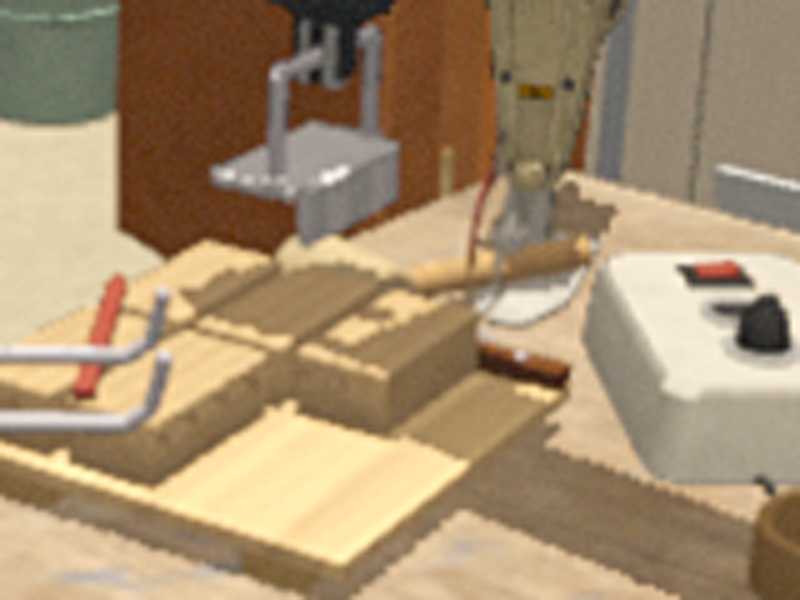

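Run:
```python
from m import *
go(459,330,213,3.98)
```

```text
t 30.45 tcp [674.6  40.3 209.8] psi 3.97 F [-0.6  0.3 -1.7] grip 0.094 q6 -0.18
turn -0.01 then shift mm [-195.    -3.2  304. ]
```

>>> {"api": "drive_tool", "payload": {"gripper": [1, 1, 1, 1, 1, 1, 1, 1, 1, 1, 1, 1, 1, 1], "offset": [[-0.008, -0.003, 0.0127], [-0.0163, 0, 0.0253], [-0.0163, 0, 0.0253], [-0.0163, 0, 0.0253], [-0.0163, 0, 0.0253], [-0.0163, 0, 0.0253], [-0.0163, 0, 0.0253], [-0.0163, 0, 0.0253], [-0.0163, 0, 0.0253], [-0.0163, 0, 0.0253], [-0.0163, 0, 0.0253], [-0.0163, 0, 0.0253], [-0.008, 0, 0.0127], [0, 0, 0]], "turn": [0, 0, 0, 0, 0, 0, 0, 0, 0, 0, 0, 0, 0, 0]}}

```text
time_s: 31.62
eef_pos: [456.9, 332.0, 213.4]
ee_rot: [0.707, -0.706, -0.026, 0.026]
force: [-1.0, -0.9, -1.9]
grip_width: 0.096
```

>>> {"api": "drive_tool", "payload": {"gripper": [1, 1, 1, 1, 1, 1, 1, 1, 1], "offset": [[0, 0, 0], [0, 0, 0], [0, 0, 0], [0, 0, 0], [0, 0, 0], [0, 0, 0], [0, 0, 0], [0, 0, 0], [0, 0, 0]], "turn": [-5, -6, -6, -6, -6, -4, -2.6, 0, 0]}}

```text
time_s: 32.37
eef_pos: [459.3, 329.2, 213.2]
ee_rot: [-0.666, 0.666, 0.239, -0.239]
force: [-0.1, 0.8, -3.0]
grip_width: 0.094
```

Run:
```python
from m import *
go(551.2,406,209.5,39.6)
p,d=cap('side','side19.png')
cv2.imwrite('pics/side19z.png',cv2.resize(cv2.imread('pics/side19.png')[90:230,180:380],None,fx=4,fy=4,interpolation=cv2.INTER_CUBIC))
```

```text
t 32.37 tcp [459.3 329.2 213.2] psi 39.45 F [-0.1  0.8 -3. ] grip 0.094 q6 -0.27
turn -0.15 then shift mm [119.8   3.7   0.6]
```

View pics/side19z.png

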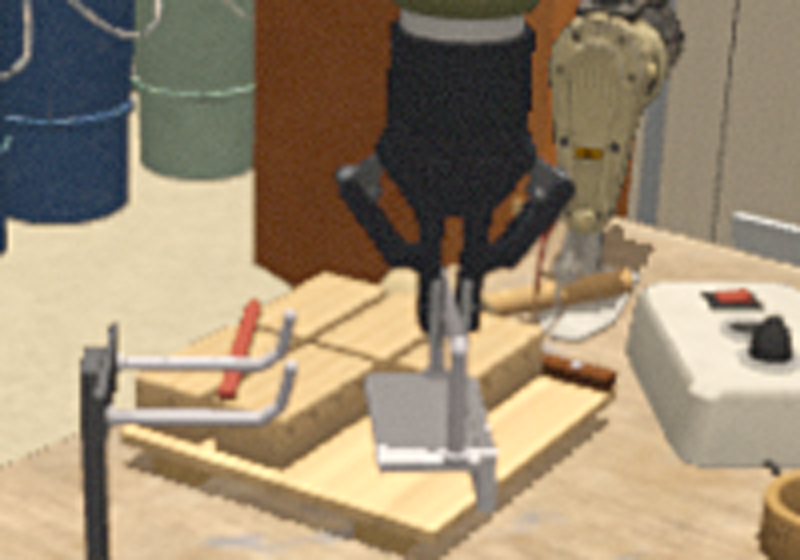

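>>> {"api": "drive_tool", "payload": {"gripper": [1, 1, 1, 1, 1, 1, 1, 1], "offset": [[0, 0.003, 0], [0.008, 0, 0.0006], [0.012, 0, 0], [0.012, 0, 0], [0.012, 0, 0], [0.008, 0, 0], [0, 0, 0], [0, 0, 0]], "turn": [0, 0, 0, 0, 0, 0, 0, 0]}}

```text
time_s: 33.08
eef_pos: [498.4, 363.1, 209.8]
ee_rot: [-0.665, 0.665, 0.239, -0.24]
force: [0.1, 0.8, -2.0]
grip_width: 0.092
```

Run:
```python
from m import *
go(551.2,406,209.5,39.6)
p,d=cap('side','side20.png')
cv2.imwrite('pics/side20z.png',cv2.resize(cv2.imread('pics/side20.png')[90:230,180:380],None,fx=4,fy=4,interpolation=cv2.INTER_CUBIC))
```

```text
t 33.08 tcp [498.4 363.1 209.8] psi 39.55 F [ 0.1  0.8 -2. ] grip 0.092 q6 -0.25
turn -0.05 then shift mm [68.   0.3 -0.6]
```

View pics/side20z.png

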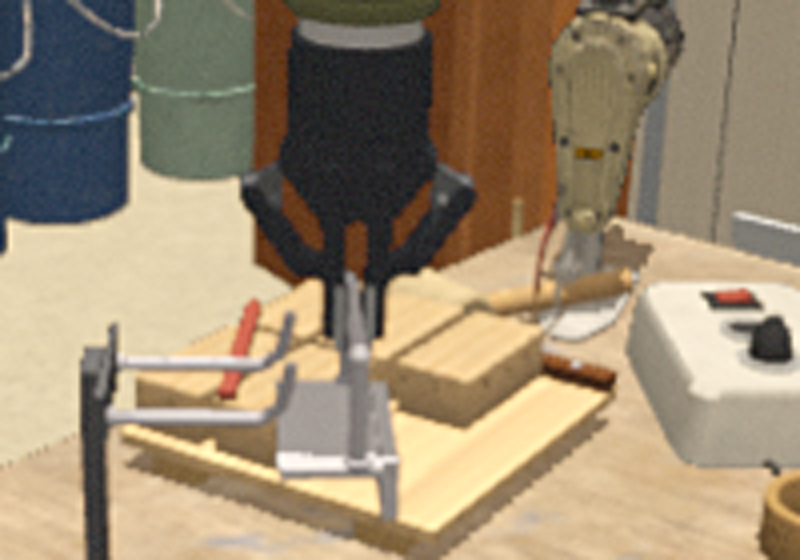

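>>> {"api": "drive_tool", "payload": {"gripper": [1, 1, 1, 1, 1, 1, 1, 1, 1], "offset": [[0.006, 0, 0], [0.01, 0, 0], [0.012, 0, 0], [0.012, 0, 0], [0.012, 0, 0], [0.01, 0, 0], [0.006, 0, 0], [0, 0, 0], [0, 0, 0]], "turn": [0, 0, 0, 0, 0, 0, 0, 0, 0]}}

```text
time_s: 33.88
eef_pos: [550.9, 406.5, 210.1]
ee_rot: [-0.665, 0.665, 0.239, -0.24]
force: [-0.3, 0.5, -2.2]
grip_width: 0.095
```

>>> {"api": "drive_tool", "payload": {"gripper": [1, 1, 1, 1, 1, 1, 1, 1], "offset": [[0, 0.008, 0], [0, 0.01, 0], [0, 0.01, 0], [0, 0.006, 0], [0, 0.003, 0], [0, 0.001, 0], [0, 0, 0], [0, 0, 0]], "turn": [0, 0, 0, 0, 0, 0, 0, 0]}}

```text
time_s: 34.55
eef_pos: [551.1, 406.7, 172.7]
ee_rot: [0.665, -0.665, -0.24, 0.239]
force: [-0.2, -0.4, -2.6]
grip_width: 0.094
```

Run:
```python
from m import *
go(551.2,406,170.2,39.6)
p,d=cap('side','side21.png')
cv2.imwrite('pics/side21z.png',cv2.resize(cv2.imread('pics/side21.png')[110:260,160:360],None,fx=4,fy=4,interpolation=cv2.INTER_CUBIC))
```

```text
t 34.55 tcp [551.1 406.7 172.7] psi 39.58 F [-0.2 -0.4 -2.6] grip 0.094 q6 -0.23
turn -0.02 then shift mm [-0.4  2.5 -0.6]
```

View pics/side21z.png

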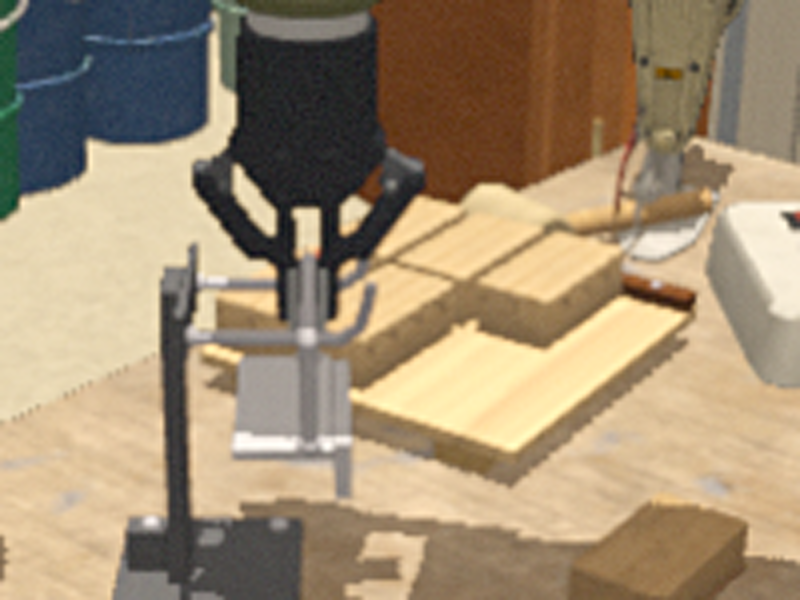

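Lower by small steps until the prongs carry it.

>>> {"api": "drive_tool", "payload": {"gripper": [1, 1, 1, 1], "offset": [[0, 0.001, 0], [0, 0.001, 0], [0, 0, 0], [0, 0, 0]], "turn": [0, 0, 0, 0]}}

```text
time_s: 34.93
eef_pos: [551.1, 406.7, 170.7]
ee_rot: [0.665, -0.665, -0.24, 0.239]
force: [-0.2, 0.7, 0.3]
grip_width: 0.095
```

>>> {"api": "drive_tool", "payload": {"gripper": [0.8, 0.7, 0.6, 0.5, 0.5, 0.5], "offset": [[0, 0.0005, 0], [0, 0, 0], [0, 0, 0], [0, 0, 0], [0, 0, 0], [0, 0, 0]], "turn": [0, 0, 0, 0, 0, 0]}}

```text
time_s: 35.43
eef_pos: [551.0, 406.6, 169.8]
ee_rot: [-0.665, 0.665, 0.239, -0.239]
force: [-0.1, -0.1, 0.2]
grip_width: 0.499
```

>>> {"api": "drive_tool", "payload": {"gripper": [0.5, 0.5, 0.5, 0.5, 0.5, 0.5, 0.5, 0.5, 0.5], "offset": [[0, -0.008, 0], [0, -0.015, 0], [0, -0.02, 0], [0, -0.025, 0], [0, -0.02, 0], [-0.035, 0, 0], [-0.04, 0, 0], [-0.04, 0, 0], [-0.04, 0, 0]], "turn": [0, 0, 0, 0, 0, 0, 0, 0, 0]}}

```text
time_s: 36.18
eef_pos: [429.9, 306.8, 258.1]
ee_rot: [0.665, -0.665, -0.24, 0.239]
force: [0.6, -0.4, 0.9]
grip_width: 0.503
```

```bash
cat >> chk.py <<'E'
  print(n,[obj(n,d,q,zl) for q,zl in(('gauge',(184,200)),('gauge',(118,132)),('sander',(28,39)))])
  print([(q,[(round(float(r['score']),2),w(n,r['centre'])) for r in ctrl.pinpoint(n,q)][:1]) for q in ('gauge_bar','square','set_block','block_center')])
E
python3 chk.py 22
python3 -c "
import cv2
cv2.imwrite('pics/side22w.png',cv2.resize(cv2.imread('pics/side22.png')[130:280,160:360],None,fx=4,fy=4,interpolation=cv2.INTER_CUBIC))"
```

```text
File "chk.py", line 14
    print(n,[obj(n,d,q,zl) for q,zl in(('gauge',(184,200)),('gauge',(118,132)),('sander',(28,39)))])
IndentationError: unexpected indent
[ WARN:0@0.018] global loadsave.cpp:275 findDecoder imread_('pics/side22.png'): can't open/read file: check file path/integrity
Traceback (most recent call last):
TypeError: 'NoneType' object is not subscriptable
```

```bash
python3 - <<'E'
L=open('chk.py').read().split('\n')
e=[l for l in L if l.startswith('  print(n,[obj') or l.startswith('  print([(q')]
L=[l for l in L if l not in e]
i=[k for k,l in enumerate(L) if l.startswith('cv2.imwrite')][0]
open('chk.py','w').write('\n'.join(L[:i]+e+L[i:]))
E
python3 chk.py 22
python3 -c "
import cv2
cv2.imwrite('pics/side22w.png',cv2.resize(cv2.imread('pics/side22.png')[130:280,160:360],None,fx=4,fy=4,interpolation=cv2.INTER_CUBIC))"
```

```text
t 36.18 tcp [429.9 306.8 258.1] psi 39.59 F [ 0.6 -0.4  0.9] grip 0.503 q6 -0.29
side set_block 370 frame c -3.4907747149197816 8.750505656709294 [ 62.3 132.6] 4.34
side [{'n': 88, 'z': np.float64(192.4567981013045), 'c': array([545.5, 410.5]), 's': array([ 9.1, 99.7]), 'yaw': 39.77, 'mean': array([542. , 414.2, 191.6]), 'P': 0}, {'n': 618, 'z': np.float64(124.10331677746018), 'c': array([558.1, 410.4]), 's': array([ 63.9, 122.6]), 'yaw': 38.49, 'mean': array([553.1, 418.7, 124. ]), 'P': 0}, {'n': 684, 'z': np.float64(32.8283634836707), 'c': array([387.5, 275.5]), 's': array([ 65.6, 114. ]), 'yaw': 1.18, 'mean': array([386.1, 281.1,  32.7]), 'P': 0}]
[('gauge_bar', [(0.9, array([545.2, 405.3, 185.8]))]), ('square', []), ('set_block', [(0.65, array([689.7,  48.9,  33.8]))]), ('block_center', [(0.58, array([618.7,  36.7,  51.1]))])]
top block 839 frame c -69.91120530392791 -0.5718743479637824 [ 61.5 120.9] 3.89
top set_block 774 frame c 0.9836784649440161 -0.8638374399749913 [ 62. 120.] 3.5
top [{'n': 175, 'z': np.float64(192.55303932667553), 'c': array([553.9, 403.9]), 's': array([ 13. , 115.2]), 'yaw': 40.56, 'mean': array([553. , 403.3, 192.3]), 'P': 0}, {'n': 286, 'z': np.float64(124.6186593639369), 'c': array([551.8, 393. ]), 's': array([31.9, 70.7]), 'yaw': 39.66, 'mean': array([550.7, 393.4, 124.5]), 'P': 0}, {'n': 453, 'z': np.float64(33.89483770027996), 'c': array([389.7, 272.8]), 's': array([ 64. , 108.3]), 'yaw': 0.82, 'mean': array([378.5, 266.6,  33.7]), 'P': 0}]
[('gauge_bar', [(0.85, array([554.7, 403.7, 187.5]))]), ('square', [(0.58, array([509.6, 588.4,  -0.8]))]), ('set_block', [(0.64, array([690.4,  43.7,  29.2]))]), ('block_center', [(0.97, array([621.8,  38.6,  50.7]))])]
```

View pics/side22w.png

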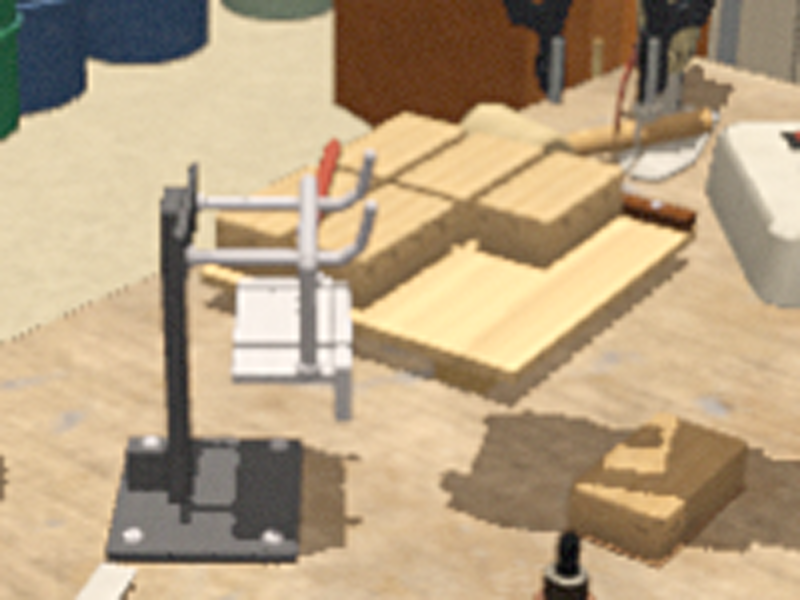

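View pics/top22z.png

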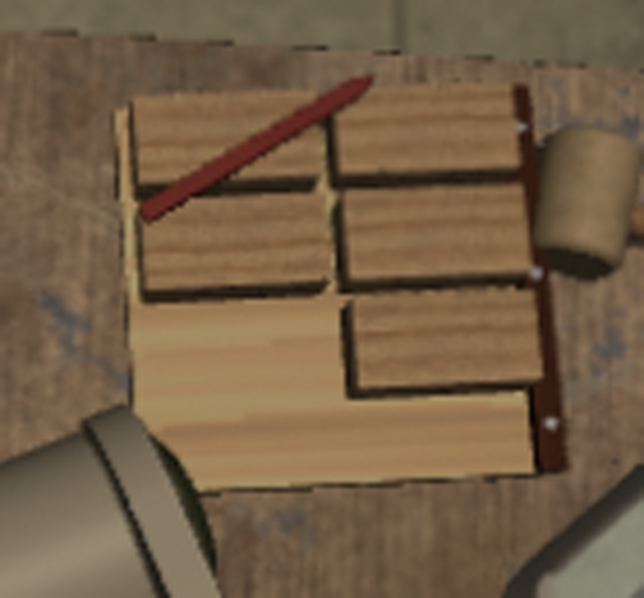

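```bash
python3 -c "
from m import *
st(); print(ctrl.finish_job())"
```

```text
t 37.28 tcp [431.5 307.9 257.8] psi 39.58 F [-0.4 -0.6  0.7] grip 0.500 q6 -0.29
the job is handed in; nothing more can be done
None
```

The block is laid, the gauge is back on its hook, and the job was handed in at 37 s of the 64 s allowed.

**What I did**
1. I set the block on the board and slid it against the fence, reading about 25 N of contact.
2. I stood the gauge in the joint with its flange on the set block.
3. I pushed the new block from behind with two fingers, up to about 35 N, so the gauge was pinched between the blocks.
4. I drew the gauge straight up and hung it back across both prongs.

**Last checks**
- **Joint:** the top camera puts the block centres 70.9 mm apart against 70 wanted. They are 0.3 mm out of line in y and 0.4° out of square, which is within measuring noise. In the pictures the block's end meets the fence.
- **Gauge:** it hangs level on both prongs, with its bar within about 3 mm of where it started.
- **Sanding block and try square:** both are within about 2 mm of where they were, which is camera noise. The side camera never detected the square, so that check rests on the top camera alone.
- **Forces:** the highest wrist reading I saw was about 41 N, with 35 N sideways and 21 N vertical, while pressing the block with the fingertips. Readings came only at the end of each move, so short peaks in between would not show.

**What disagreed**
- **Cameras:** the two cameras differed by 3 to 5 mm, so I averaged them and used contact to set the final positions. In the final side view the network gave no usable outline of the block.
- **Gauge position in the joint:** it stood about 4 mm off-centre along y, towards the fence, while it was pinched. I left it there.

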